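# Weigh a batch of bushings and record it

## Task

Put every bushing that is on the bench into the four-cell basket, then hang the basket by its bail on the spring scale's hook, letting the weight down gently onto the spring, and let go until the pointer has settled. With the basket still hanging free, flip the clear guard on the record station up until it stays open, let go of it, and press the button beneath fully for a moment. Finally take the loaded basket off the hook and stand it in the middle of the rubber mat, close the guard, and leave the other things on the bench where they are.

Things in the scene. Friction and masses are not known exactly. Their poses are not given: they have to be found in the camera images.
- part0: Turned aluminium bushing, one of four alike of which two or three are there, about 115 g (mass varies), standing on the bench; None if absent. Round flange 40 mm diameter, 14 mm high at the foot, then a plain shank 26 mm diameter up to 62 mm total height. Origin: centre of the underside of the flange; z along its axis towards the shank end.
- part1: Turned aluminium bushing, one of four alike of which two or three are there, about 115 g (mass varies), standing on the bench; None if absent. Round flange 40 mm diameter, 14 mm high at the foot, then a plain shank 26 mm diameter up to 62 mm total height. Origin: centre of the underside of the flange; z along its axis towards the shank end.
- part2: Turned aluminium bushing, one of four alike of which two or three are there, about 115 g (mass varies), standing on the bench; None if absent. Round flange 40 mm diameter, 14 mm high at the foot, then a plain shank 26 mm diameter up to 62 mm total height. Origin: centre of the underside of the flange; z along its axis towards the shank end.
- part3: Turned aluminium bushing, one of four alike of which two or three are there, about 115 g (mass varies), standing on the bench; None if absent. Round flange 40 mm diameter, 14 mm high at the foot, then a plain shank 26 mm diameter up to 62 mm total height. Origin: centre of the underside of the flange; z along its axis towards the shank end.
- basket: Loose open steel basket, 300 g, 200 (its x) by 116 mm (its y); walls and thin dividers on both middle lines 35 mm high, making four cells of about 94 by 52 mm; floor 4 mm. Origin: centre of the underside. A fixed bail of 10 mm bar stands in the plane x = 0: posts on the long walls rise to 68 mm and slope in to a peak over the centre (bar centre at 110 mm), topped by a black grip fin.
- basket_bail (a point): Underside of the peak of the basket's bail, where the hook carries it, over the basket's centre, 105 mm above its underside. The hook enters along the basket's x, either way round, under the peak and above the middle divider, between the bushings on either side of it.
- basket_grip (a point): Centre of the basket's grip fin's holding part, 153 mm above the basket's underside: 12 mm thick (basket's x), 40 mm wide (y), from 112 to 168 mm above the underside.
- scale: Spring scale fixed to the bench. Origin on the bench below the hook's trough; its x points from the hook to its two-post column, whose near face is 160 mm away (column 96 mm wide, 300 high; base plate 14 mm thick from x = 120 to 250). One hook arm of 8 mm bar comes from the column towards -x. Bring the load from -x with the bail above the hook's tip and lower it into the trough.
- scale_hook (a point): Top of the bottom of the hook's V-shaped trough (8 mm bar, flat for 16 mm along the scale's x); sinks with the load; 179 mm above the bench when empty. The upturned tip is 20 mm towards -x of it, its top 15 mm higher; towards +x the arm rises to run 16 mm higher.
- scale_slide (a joint): How far the hook and red pointer have sunk, m: 0 empty, 0.06 at the lower stop. Spring 200 N/m, starts to yield at about 1 N of load; lightly damped. The loaded basket sinks it roughly 0.018 to 0.032.
- station: Record station fixed to the bench: grey block 130 (its x) by 110 by 40 mm high. Origin: centre of its underside. Carries the button and over it a clear hinged guard, 100 by 90 by 48 mm high, hinged along the station's y at its +x end.
- record_top (a point): Centre of the top of the white push button (30 mm diameter) under the guard; pressed straight down.
- record (a joint): Button travel, m: 0 up, 0.006 fully down at 4 N; springs back.
- guard (a joint): Angle of the guard, rad: 0 closed, 1.75 fully open; friction hinge, stays where it is left; about 1 to 2 N at the fin moves it.
- guard_fin (a point): Centre of the black fin on top of the guard near its free (-x) end: 10 mm thick (guard's x), 50 mm wide, standing about 26 mm above the guard's top; 88 mm before and 62 mm above the hinge axis when closed. To open, lead the fin (or the guard's front edge) up and over in an arc round the hinge; a level push on the closed guard jams. Push the fin back to close.
- guard_hinge (a point): Middle of the guard's hinge axis, 42 mm above the bench; the axis is the station's y.
- mat: Black rubber mat, fixed on the bench, 230 (its x) by 140 by 4 mm thick. Origin: centre of its underside.
- tape_dispenser: Bystander: grey tape dispenser, 150 by 55 mm, about 100 mm high. Leave alone.
- calculator: Bystander: desk calculator, 170 by 110 by 26 mm. Leave alone.
- carton: Bystander: open cardboard carton, 100 by 140 by 70 mm. Leave alone.
Not all that is in view belongs to the job. Of the things shaped like the station, the grey one is meant.

How it is judged:
By the outcome, as a careful person would: the job done as asked, in the order asked, and still so for the second after the job is handed in, with the robot touching nothing.
Of part0, part1, part2, part3 only 2 to 3 are there at a start; the rules pass over those that are not, and their reading is None.
At some moment in a run one of part0, part1, part2, part3 may be knocked a few centimetres aside while the robot is not near it.
It also fails if it takes over 210 s, if anything falls off the work surface, if the arm or the gripper's body presses on something with over 40 N, if the wrist force passes 120 N, or if a joint passes its speed limit or range.

## Robot

A 6-joint arm with a two-finger parallel gripper is mounted at the origin on the work surface. World frame = base frame: x ahead of the robot, y to its left, z up, the work surface at z = 0. Lengths are in m, angles in rad, forces in N, time in s.
With the tool pointing down it reaches from about 0.325 to 0.775 m from the base axis. Payload 5.5 kg.
Tool frame: the origin (TCP) lies between the finger pads; the fingertips stand 11 mm ahead of it and the grasp point (between the pads) lies 8 mm behind it; z points along the fingers, x is the direction in which the jaws open and shut, and the axes are right-handed (so a half turn about z gives the same grasp; the last joint's range is limited). The gripper opens to 88 mm and grips with 3 to 60 N. Pads are 20 mm wide; open, the fingers measure 115 mm over their backs; the gripper's body (75 mm by 178 mm) begins 61 mm behind the grasp point.
Start: joints at [1.251, 0.091, 1.231, -0, 1.82, -0.057], TCP at [0.156, 0.579, 0.234] pointing down, gripper open.
Joint ranges: [-2.87, 2.87], [-0.86, 2.18], [0.17, 2.46], [-1.51, 4.65], [0.06, 2.69], [-2.65, 2.65]. Speed limits (rad/s): [2.57, 2.57, 3.01, 3.14, 3.14, 3.14].

## Interface

Orientations are given as a rotation vector (axis times angle).
In Python, from plant import arm, hand, kinematics, get_state, optics, workorder gives the robot as it stands. Calls block until the motion is done:
- arm.reach(position, orientation): joint-space move of the TCP to a pose.
- arm.line_to(position, frame=None, rate=0.15): straight line of the TCP; frame=None keeps the orientation; rate is the mean speed in m/s.
- arm.goto_joints(angles): joint-space move.
- hand.gripper_to(opening, force=None): finger opening in m; force is the grip in N (None keeps the last); returns when the fingers have stopped.
- arm.pause(seconds).
- kinematics.inverse_kinematics(position, orientation): joint angles nearest the present ones, or None.
- get_state(): the state.
- optics.snapshot(name): name is "side" or "top"; returns a dict with "image" (384x512x3 uint8, red, green, blue), "fx", "fy", "cx", "cy" (pixels), "k1" (the pictures are not rectified: a ray, as slopes to the right and down, at radius r is drawn at 1 + k1 r^2 times it, then the intrinsics apply), "R" (3x3) and "t" (3): a world point X has camera coordinates R X + t. Camera axes: x right, y down, z forward; pixel columns grow to the right and rows downward; lengths in m; the calibration is good to about 2 mm. A picture is of the moment at which its call begins. There is no depth.
A pose or a line that the arm cannot do raises arm.Unreachable and nothing moves.
- workorder.sign_off(): hands the job in, once; it reports no verdict.
The state is a dict: "clock": time; "q": joint angles; "qvel": joint speeds; "joint_efforts": joint torques, N m; "tcp_pos": TCP position; "tcp_rot": TCP orientation; "wrist_force": force on the tool from outside, world axes, zero at the start; "moment": the same for the moment, N m; "grip_width": finger opening in m.
Only numpy, scipy, OpenCV 4.12 (cv2) and the standard library are available. Lean on these libraries where they do the work, as an engineer would, in place of code of your own. Each camera call takes 0.05 s, during which the arm holds its last target.

## Working session

There is one attempt and no reset: what is moved stays moved. The work goes in short steps, each a Python script; the robot and the scene stay as the last script left them, time stands still between calls to the robot, and variables do not carry over. Pictures are saved under pics/ and viewed, and the job is handed in when it is done.

```bash
ls -la; mkdir -p pics; python3 - <<'E'
from plant import arm, hand, kinematics, get_state, optics, workorder
import cv2
s=get_state(); print(s)
for n in ("side","top"):
    d=optics.snapshot(n); cv2.imwrite(f"pics/a_{n}.png",cv2.cvtColor(d["image"],cv2.COLOR_RGB2BGR))
    print(n,{k:d[k] for k in d if k!="image"})
E
```

```text
total 12
drwxr-xr-x  3 agent agent 4096 Dec  6 07:07 .
drwxr-xr-x 23 root  root  4096 Dec  6 07:06 ..
drwxr-xr-x  2 agent agent 4096 Dec  6 07:07 pics
{'clock': 0.0, 'q': array([ 1.25130923e+00,  9.18649675e-02,  1.23186366e+00,  2.69572121e-06,
        1.81978732e+00, -5.66745831e-02]), 'qvel': array([ 0.00120056,  0.00134275,  0.00118219, -0.00098608, -0.00032869,
        0.00277199]), 'joint_efforts': array([ 9.41745238e-04, -4.46466529e+01, -4.06436062e+01,  6.99689076e-02,
        2.97848799e-02, -1.25697566e-04]), 'tcp_pos': array([0.15578068, 0.57914778, 0.23251575]), 'tcp_rot': array([ 2.49250328,  1.9105611 , -0.00249944]), 'wrist_force': array([-0.22212701,  0.48828115,  1.23337415]), 'moment': array([ 0.00734767, -0.0574885 , -0.03092242]), 'grip_width': 0.08790410552477033}
side {'fx': 364.9735814222202, 'fy': 364.9735814222202, 'cx': 261.99655787582805, 'cy': 187.13547020109863, 'k1': -0.09393052718120252, 'R': array([[ 0.66358474, -0.74776088, -0.02256026],
       [-0.37457451, -0.30600174, -0.87524675],
       [ 0.64757179,  0.58925089, -0.48315025]]), 't': array([-0.34817308,  0.32461318,  0.80717239])}
top {'fx': 425.86904631987653, 'fy': 425.86904631987653, 'cx': 256.9427271228989, 'cy': 187.57078142244126, 'k1': -0.07919739072832564, 'R': array([[ 0.00359593, -0.99997029,  0.00681841],
       [-0.99447822, -0.00429115, -0.10485542],
       [ 0.10488156, -0.0064037 , -0.9944641 ]]), 't': array([-0.01263686,  0.53265575,  1.18420278])}
```

View pics/a_side.png

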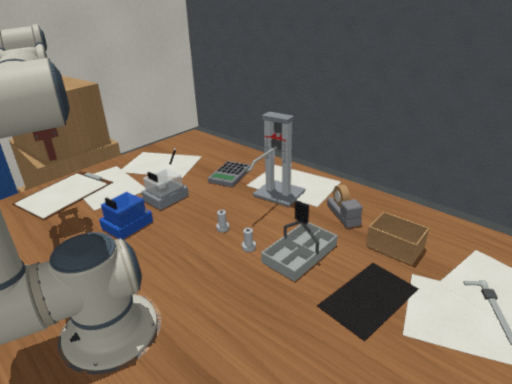

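View pics/a_top.png

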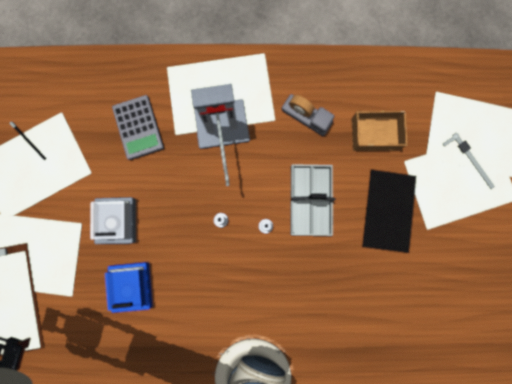

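The side view shows two bushings at about (222,220) and (249,240), and the basket at (300,250). The scale is at (280,160) with its hook reaching left, and the mat is at (370,298). There are two station-shaped things: a grey one at side (165,190) / top (113,220) and a blue one at side (126,215) / top (128,287). Next I'll enlarge them and build helpers.

```bash
cat > h.py <<'E'
from plant import arm, hand, kinematics, get_state, optics, workorder
import cv2, numpy as np
from scipy.spatial.transform import Rotation as Rn
def K(d): return np.array([[d["fx"],0,d["cx"]],[0,d["fy"],d["cy"]],[0,0,1.]])
def D(d): return np.array([d["k1"],0,0,0.])
def ray(d,uv):
    n=cv2.undistortPoints(np.array([[uv]],float),K(d),D(d)).ravel()
    return -d["R"].T@d["t"], d["R"].T@np.array([n[0],n[1],1.])
def onz(d,uv,z):
    c,v=ray(d,uv); return c+v*(z-c[2])/v[2]
def proj(d,X):
    X=np.atleast_2d(X).astype(float)
    return cv2.projectPoints(X,cv2.Rodrigues(d["R"])[0],d["t"],K(d),D(d))[0].reshape(-1,2)
def two(d1,u1,d2,u2):
    c1,v1=ray(d1,u1);c2,v2=ray(d2,u2)
    A=np.stack([v1,-v2],1); s=np.linalg.lstsq(A,c2-c1,rcond=None)[0]
    p=c1+v1*s[0];q=c2+v2*s[1]; return (p+q)/2,np.linalg.norm(p-q)
def snap(n,save=None,crop=None,scale=1):
    d=optics.snapshot(n)
    if save: put(d,save,crop,scale)
    return d
def put(d,save,crop=None,scale=1):
    im=cv2.cvtColor(d["image"],cv2.COLOR_RGB2BGR)
    if crop: u0,v0,u1,v1=crop; im=im[v0:v1,u0:u1]
    if scale!=1: im=cv2.resize(im,None,fx=scale,fy=scale,interpolation=cv2.INTER_CUBIC)
    cv2.imwrite(f"pics/{save}.png",im)
def down(yaw):  # tool down, tool x axis along world angle yaw
    c,s=np.cos(yaw),np.sin(yaw)
    return Rn.from_matrix(np.array([[c,s,0],[s,-c,0],[0,0,-1.]])).as_rotvec()
E
python3 - <<'E'
from h import *
import pickle
t=snap("top");s=snap("side"); pickle.dump((t,s),open("d0.pkl","wb"))
put(t,"b_top",(80,70,430,330),2.2); put(s,"b_side",(90,100,430,340),2.3)
for d in(t,s): print(-d["R"].T@d["t"])
E
```

```text
[ 0.40555895 -0.00276749  1.23358516]
[-0.17006791 -0.63664506  0.6662473 ]
```

View pics/b_top.png

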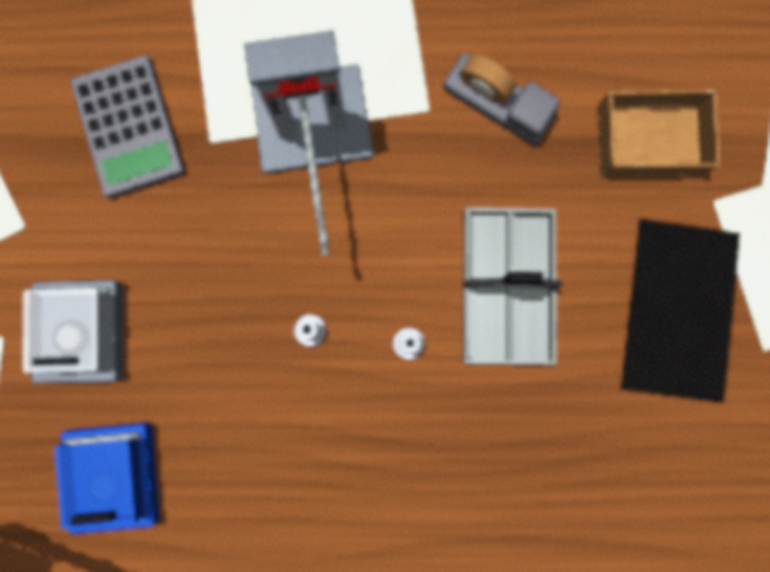

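View pics/b_side.png

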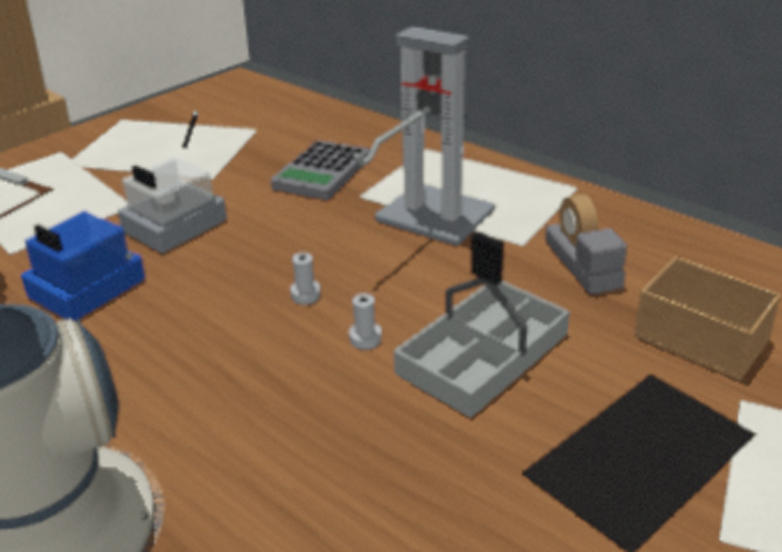

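The grey station's crop at enlarged (75,330) has a clear guard, a visible white button and a grey block, so it's the one meant. The blue one at (105,478) is the decoy. Now I'll measure with masks.

```bash
python3 - <<'E'
from h import *
import pickle
np.set_printoptions(precision=4,suppress=True)
t,s=pickle.load(open("d0.pkl","rb"))
def comp(d,m,amin):
    n,l,st,c=cv2.connectedComponentsWithStats(m.astype(np.uint8)*255)
    for i in range(1,n):
        if st[i,4]>=amin: yield i,l==i,st[i],c[i]
for nm,d in(("top",t),("side",s)):
    hsv=cv2.cvtColor(d["image"],cv2.COLOR_RGB2HSV); H,S,V=cv2.split(hsv)
    print(nm,"lowsat")
    for i,m,st,c in comp(d,(S<70)&(V>60),30): print(st,c)
    print("black")
    for i,m,st,c in comp(d,(V<45),8): print(st,c)
E
```

```text
top lowsat
[    0     0   512    49 23081] [257.9208  22.0642]
[ 167   53  108  133 7644] [220.5351  99.228 ]
[  404    92   108   138 10538] [463.2078 160.2207]
[ 112   95   52   64 1702] [136.8373 124.7203]
[282  95  52  37 730] [309.3959 115.463 ]
[    0   113    91   238 13403] [ 35.8582 223.985 ]
[ 291  164   43   72 2868] [311.2221 200.0255]
[  90  197   44   47 1943] [111.5497 220.3103]
[214 213  14  15 173] [220.4798 219.711 ]
[258 219  15  15 171] [265.3333 225.6842]
[111 267  32   5  55] [126.     269.0909]
[ 215  339   76   45 2321] [250.2869 363.9604]
[  0 369  31  15 360] [ 12.5139 377.1889]
black
[230 111   2   6  11] [230.5455 113.7273]
[203 116   3   5  10] [204.2 117.7]
[ 363  171   52   81 3356] [388.9651 211.1311]
[309 195  18   5  65] [317.4923 196.7692]
[116 305   7   2   8] [118.625 305.125]
[  0 338  28  32 572] [ 12.2885 353.3654]
[243 356  41  19 188] [264.2447 361.766 ]
side lowsat
[    0     0   512   236 85778] [286.4649  88.7302]
[  15  152  186   67 5739] [117.157  184.5205]
[328 190  34  38 746] [346.0885 210.2989]
[    0   211   161   163 15272] [ 78.4279 300.6533]
[216 210  13  22 218] [221.7982 221.3945]
[ 261  222   77   59 2601] [298.5567 249.7859]
[242 227  14  25 259] [248.1429 240.0541]
[ 403  250  109  115 8821] [464.7854 308.6588]
black
[148 173   9   8  39] [152.359  176.5385]
[106 199  10  10  51] [110.549  203.2941]
[295 202  13  22 228] [301.3377 212.0965]
[ 318  264   98   76 3707] [367.3442 300.2398]
[ 71 334   8   7  35] [ 74.6571 337.4571]
```

```bash
python3 - <<'E'
from h import *
import pickle
np.set_printoptions(precision=4,suppress=True)
t,s=pickle.load(open("d0.pkl","rb"))
ht=cv2.cvtColor(t["image"],cv2.COLOR_RGB2HSV).astype(float); hs=cv2.cvtColor(s["image"],cv2.COLOR_RGB2HSV).astype(float)
# bushings: hole
for (u,v),(a,b) in (((220.5,219.7),(221.8,221.4)),((265.3,225.7),(248.1,240.05))):
    ui,vi=int(round(u)),int(round(v))
    g=t["image"].mean(2)[vi-4:vi+5,ui-4:ui+5]; w=np.clip(150-g,0,None)
    yy,xx=np.mgrid[vi-4:vi+5,ui-4:ui+5]; h=(w*xx).sum()/w.sum(),(w*yy).sum()/w.sum()
    print("bush blob@.02",onz(t,(u,v),.025),"hole",h,"@.062",onz(t,h,.062),"tri mid",two(t,(u,v),s,(a,b)))
def poly(d,cond,x0,y0,x1,y1):
    m=np.zeros(cond.shape,np.uint8); m[y0:y1,x0:x1]=cond[y0:y1,x0:x1]*255
    m=cv2.morphologyEx(m,cv2.MORPH_CLOSE,np.ones((5,5)))
    c=max(cv2.findContours(m,cv2.RETR_EXTERNAL,cv2.CHAIN_APPROX_NONE)[0],key=cv2.contourArea)
    return c
def rect(d,c,z,nm):
    P=np.array([onz(d,p[0],z)[:2] for p in c],np.float32)
    r=cv2.minAreaRect(P*1000); print(nm,np.array(r[0])/1000,r[1],r[2])
c=poly(t,(ht[...,1]<70)&(ht[...,2]>60),286,160,340,242); rect(t,c,.035,"basket top @rim"); rect(t,c,0.0,"basket @0")
m=poly(t,ht[...,2]<45,360,165,420,256); rect(t,m,.004,"mat top")
m=poly(s,hs[...,2]<45,316,262,418,342); rect(s,m,.004,"mat side")
c=poly(t,(ht[...,1]<70)&(ht[...,2]>60),88,192,138,246); rect(t,c,.04,"station"); 
print("basket fin", two(t,(317.5,196.8),s,(301.34,212.1)), "top@.168", onz(t,(317.5,196.8),.165))
print("guard fin top@", [onz(s,(152.36,176.54),z) for z in(.10,.11)], )
put(t,"c_st",(84,190,144,250),8); put(s,"c_sts",(135,155,195,215),8); put(t,"c_sc",(180,75,260,195),5); put(s,"c_scs",(235,105,315,210),6)
put(t,"c_bk",(280,155,345,245),6.5)
E
```

```text
bush blob@.02 [0.4411 0.0923 0.025 ] hole (np.float64(220.66378066378073), np.float64(220.53030303030312)) @.062 [0.4377 0.089  0.062 ] tri mid (array([0.441 , 0.0921, 0.0281]), np.float64(2.554488605700933e-05))
bush blob@.02 [ 0.4246 -0.0346  0.025 ] hole (np.float64(266.0539007092199), np.float64(225.63120567375887)) @.062 [ 0.4243 -0.0357  0.062 ] tri mid (array([ 0.425 , -0.0349,  0.027 ]), np.float64(0.0011785026347283724))
basket top @rim [ 0.4992 -0.1665] (119.27230834960938, 201.51808166503906) 89.75232696533203
basket @0 [ 0.502  -0.1712] (122.75517272949219, 207.4026641845703) 89.7522964477539
mat top [ 0.4694 -0.3965] (132.30531311035156, 221.53065490722656) 82.44852447509766
mat side [ 0.4682 -0.3988] (134.64840698242188, 224.43963623046875) 82.10273742675781
station [0.4372 0.3994] (129.85536193847656, 123.6103286743164) 1.751859188079834
basket fin (array([ 0.4978, -0.1666,  0.1406]), np.float64(0.0008929884994886079)) top@.168 [ 0.4955 -0.1626  0.165 ]
guard fin top@ [array([0.4047, 0.3997, 0.1   ]), array([0.3945, 0.3814, 0.11  ])]
```

View pics/c_st.png

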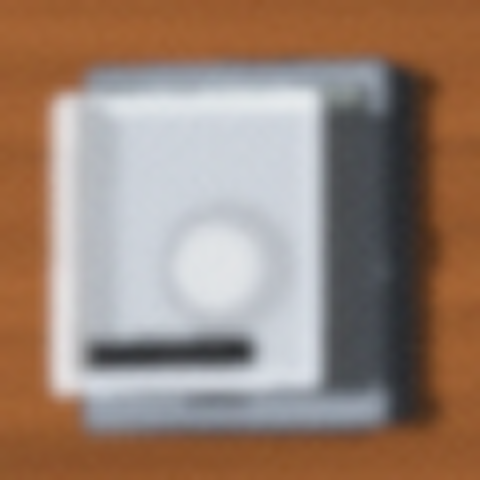

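View pics/c_sts.png

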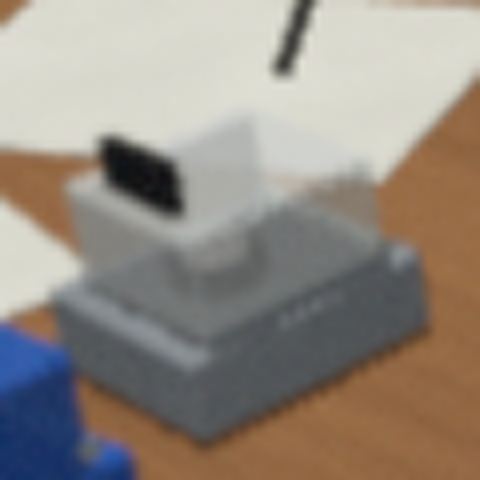

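View pics/c_sc.png

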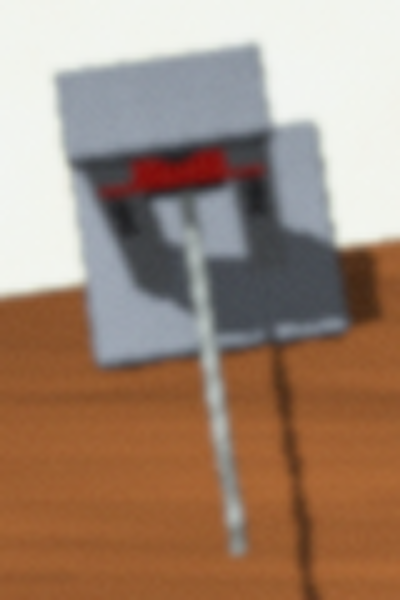

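View pics/c_scs.png

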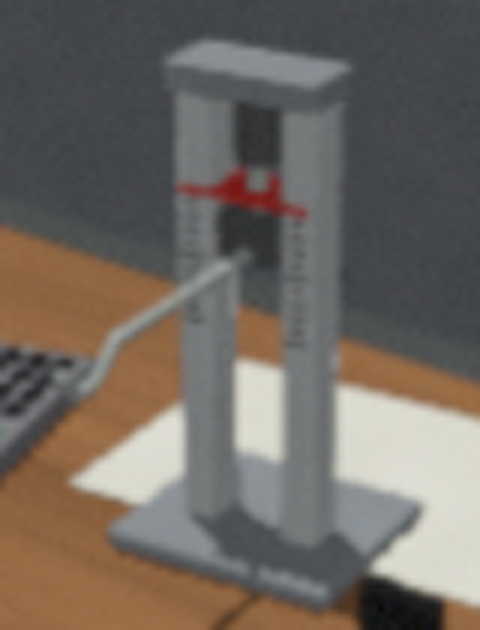

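View pics/c_bk.png

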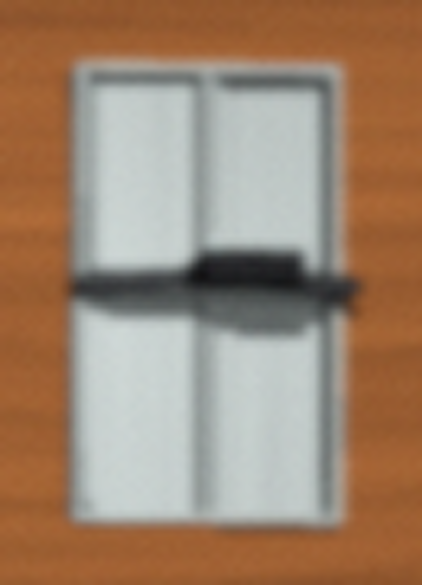

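```bash
python3 - <<'E'
from h import *
import pickle
np.set_printoptions(precision=4,suppress=True)
t,s=pickle.load(open("d0.pkl","rb"))
off=lambda p,o,k:(p[0]/k+o[0]-.5+.5/k,p[1]/k+o[1]-.5+.5/k)
st=[onz(t,off(p,(84,190),8),.04) for p in((88,66),(85,430),(388,62),(390,426))]; print("station corners",*st,"mean",np.mean(st,0), "edges",np.linalg.norm(st[0]-st[1]),np.linalg.norm(st[2]-st[3]),np.linalg.norm(st[0]-st[2]))
print("yaw",np.degrees(np.arctan2(*(st[0]-st[1])[1::-1])),np.degrees(np.arctan2(*(st[2]-st[3])[1::-1])))
print("button@.046",onz(t,off((215,265),(84,190),8),.047))
print("fin tri",two(t,off((172,353),(84,190),8),s,(152.36,176.54)))
print("button tri?",two(t,off((215,265),(84,190),8),s,off((215,245),(135,155),8)))
o=(180,75)
print("base front",onz(t,off((97,366),o,5),.014),onz(t,off((347,331),o,5),.014), "back right",onz(t,off((316,122),o,5),.014))
a,b=onz(t,off((189,205),o,5),.191),onz(t,off((236,545),o,5),.191); print("arm",a,b,"yaw",np.degrees(np.arctan2(*(a-b)[1::-1])))
o2=(235,105)
for p in((68,378),(72,384),(78,392)): print("tip tri",two(t,off((236,548),o,5),s,off(p,o2,6)))
# cap corners 300mm?
print("cap", [onz(t,off(p,o,5),.30) for p in((55,73),(258,45),(72,160),(272,133))])
# arm mask in top image rows
im=t["image"].astype(int)
for v in range(150,188):
    row=im[v,205:245]; m=(row.max(1)-row.min(1)<45)&(row.mean(1)>110)
    c=np.nonzero(m)[0]+205
    print(v,c.min() if len(c) else None,c.max() if len(c) else None, end="; ")
E
```

```text
station corners [0.5002 0.4502 0.04  ] [0.372  0.4462 0.04  ] [0.5022 0.3423 0.04  ] [0.3745 0.3376 0.04  ] mean [0.4373 0.3941 0.04  ] edges 0.12829704687656568 0.12778449681827042 0.10789166197003919
yaw 1.753077198982349 2.083774814704169
button@.046 [0.4301 0.3993 0.047 ]
fin tri (array([0.4002, 0.3931, 0.104 ]), np.float64(0.0015148119977559241))
button tri? (array([0.4306, 0.3956, 0.0562]), np.float64(0.0018261580993381348))
base front [0.6499 0.1585 0.014 ] [0.6712 0.013  0.014 ] back right [0.7971 0.0321 0.014 ]
arm [0.6969 0.0905 0.191 ] [0.525  0.0648 0.191 ] yaw 8.50234382669616
tip tri (array([0.5255, 0.063 , 0.1906]), np.float64(0.005367633603502535))
tip tri (array([0.5266, 0.0626, 0.1869]), np.float64(0.007094208751192994))
tip tri (array([0.5281, 0.062 , 0.1819]), np.float64(0.009740178233574665))
cap [array([0.728 , 0.1427, 0.3   ]), array([0.7415, 0.0506, 0.3   ]), array([0.6872, 0.134 , 0.3   ]), array([0.7001, 0.0438, 0.3   ])]
150 221 223; 151 221 224; 152 221 224; 153 221 224; 154 221 224; 155 221 224; 156 222 224; 157 222 224; 158 222 225; 159 222 225; 160 222 225; 161 222 225; 162 223 225; 163 223 225; 164 223 225; 165 223 226; 166 223 226; 167 223 226; 168 224 226; 169 224 226; 170 224 226; 171 224 226; 172 224 227; 173 225 227; 174 225 227; 175 225 227; 176 225 228; 177 225 228; 178 225 228; 179 225 228; 180 226 228; 181 226 228; 182 226 228; 183 226 228; 184 226 228; 185 227 228; 186 None None; 187 None None;
```

All the measurements fit the sizes given:
- **Bushings:** (0.440, 0.091) and (0.425, -0.035).
- **Basket:** centre (0.4985, -0.167), yaw about 0, with the fin triangulated at z 0.140 as expected.
- **Mat:** (0.469, -0.397), yaw -7.6°.
- **Scale:** hook at about (0.543, 0.068), yaw 8.4°.
- **Station:** centre (0.437, 0.394), yaw 1.9°, guard fin at z 0.104.

I'll hover over the first bushing to clear the view and check the gripper body's orientation.

```bash
python3 - <<'E'
from h import *
arm.reach([0.440,0.091,0.20],down(np.pi/2))
t=snap("top","d_top"); s=snap("side","d_side")
st=get_state(); print(st["clock"],st["q"],st["tcp_pos"],st["wrist_force"])
E
```

```text
2.3333 [ 1.29501869e-01 -3.22251823e-01  1.67225462e+00  1.14227835e-04
  1.79156772e+00 -1.44236128e+00] [0.44001874 0.09162909 0.20004235] [0.69361467 0.16429143 0.93042203]
```

View pics/d_top.png

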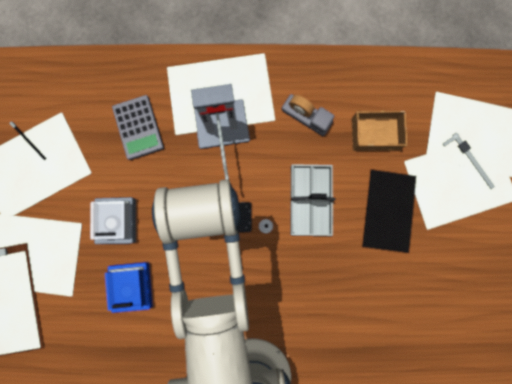

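View pics/d_side.png

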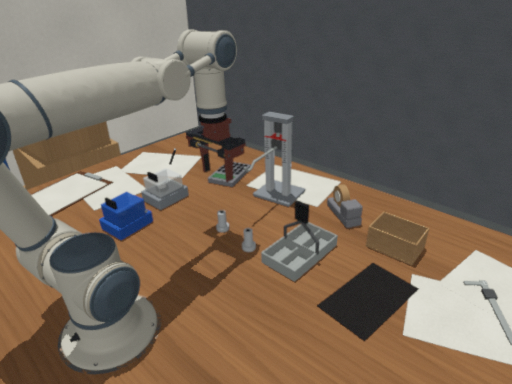

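The picture shows the gripper's 178 mm side lying along the jaws. The lower-left corner, previously hidden by the arm, holds no third bushing, so there are two. Picking bushing A now.

```bash
python3 - <<'E'
from h import *
arm.line_to([0.440,0.091,0.12],rate=0.2); 
arm.line_to([0.440,0.091,0.044],rate=0.1)
hand.gripper_to(0.0,force=20)
print(get_state()["grip_width"])
arm.line_to([0.440,0.091,0.16],rate=0.2)
st=get_state(); print(st["grip_width"],st["wrist_force"],st["clock"])
s=snap("side","e_side",(150,90,350,280),3.5); t=snap("top")
E
```

```text
0.02561969192268188
0.025480977188978706 [-0.34780962 -0.46053251 -1.14064363] 5.5
```

View pics/e_side.png

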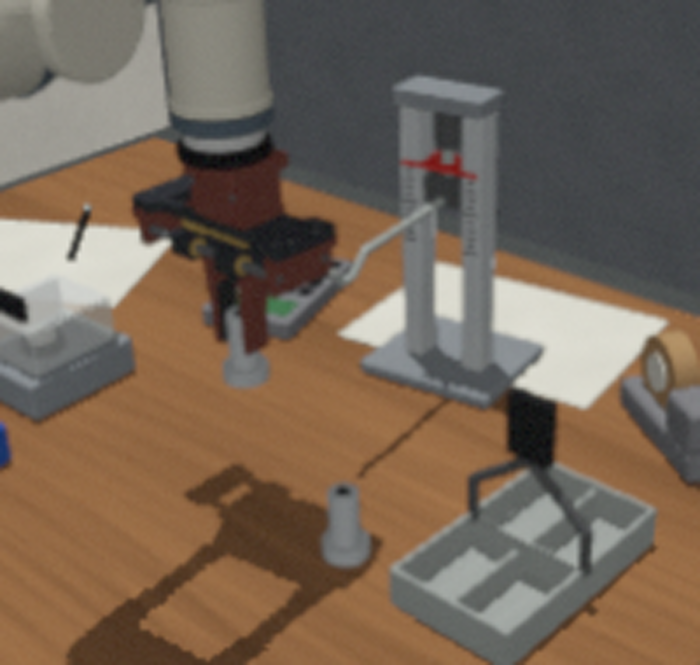

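The bushing is held: the width reads 25.5 mm against a 26 mm shank. Placing it in the far +y cell.

```bash
python3 - <<'E'
from h import *
R=down(np.pi/2)
arm.line_to([0.45,-0.03,0.17],rate=0.25)
arm.line_to([0.559,-0.05,0.15],rate=0.25)
arm.line_to([0.559,-0.139,0.13],rate=0.2)
arm.line_to([0.559,-0.139,0.060],rate=0.12)
arm.line_to([0.559,-0.139,0.049],rate=0.04)
print(get_state()["wrist_force"])
hand.gripper_to(0.040,force=20)
arm.line_to([0.559,-0.139,0.13],rate=0.15)
arm.line_to([0.54,-0.03,0.16],rate=0.25)
arm.line_to([0.40,0.12,0.20],rate=0.3)
st=get_state(); print(st["clock"],st["wrist_force"])
t=snap("top","f_top"); s=snap("side","f_side",(190,150,390,320),3.8)
import pickle; pickle.dump((t,s),open("d1.pkl","wb"))
E
```

```text
[ 0.38447566 -0.34690954 -0.9959689 ]
11.2083 [ 0.23937387  0.52208995 -0.43657553]
```

View pics/f_top.png

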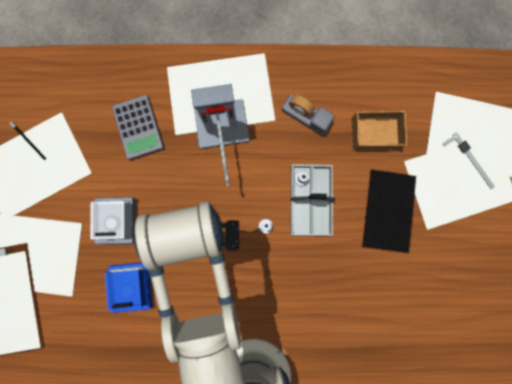

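View pics/f_side.png

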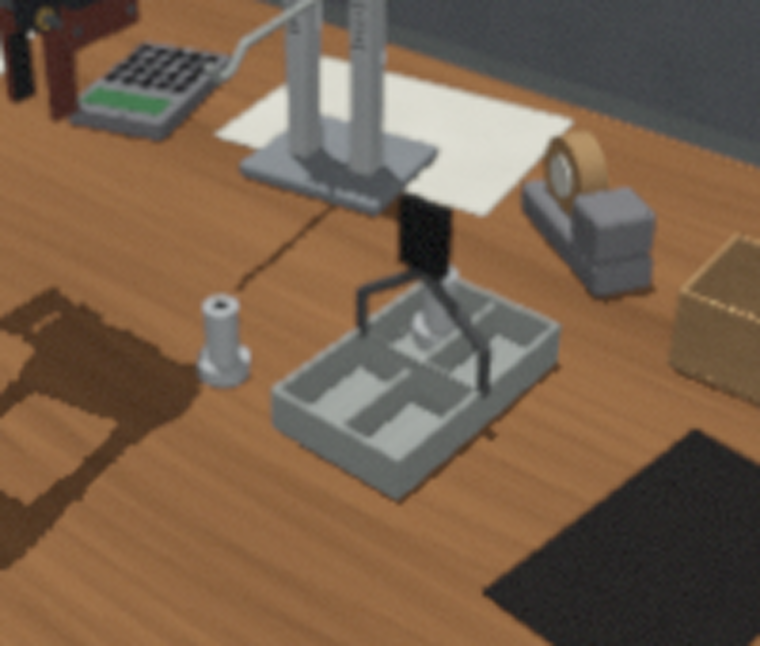

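Bushing A stands in its cell at top (303,178), and bushing B is still at (265,226). Picking B for the diagonal cell.

```bash
python3 - <<'E'
from h import *
import pickle
t,s=pickle.load(open("d1.pkl","rb"))
hsv=cv2.cvtColor(t["image"],cv2.COLOR_RGB2HSV); m=((hsv[...,1]<70)&(hsv[...,2]>60))[215:240,252:280]
yy,xx=np.nonzero(m); c=(xx.mean()+252,yy.mean()+215); print(c,m.sum(),onz(t,c,.027))
arm.line_to([0.4248,-0.035,0.15],rate=0.25)
hand.gripper_to(0.07)
t2=snap("side"); 
arm.line_to([0.4248,-0.035,0.044],rate=0.12)
hand.gripper_to(0.0,force=20)
print(get_state()["grip_width"])
arm.line_to([0.4248,-0.035,0.14],rate=0.2)
st=get_state(); print(st["grip_width"],st["wrist_force"])
arm.line_to([0.4385,-0.195,0.13],rate=0.2)
arm.line_to([0.4385,-0.195,0.060],rate=0.12)
arm.line_to([0.4385,-0.195,0.049],rate=0.04)
print(get_state()["wrist_force"])
hand.gripper_to(0.040,force=20)
arm.line_to([0.4385,-0.195,0.14],rate=0.15)
arm.line_to([0.38,0.0,0.25],rate=0.3)
st=get_state(); print(st["clock"],st["wrist_force"])
t=snap("top","g_top"); s=snap("side","g_side",(190,150,390,320),3.8)
pickle.dump((t,s),open("d2.pkl","wb"))
E
```

```text
(np.float64(265.31976744186045), np.float64(225.72674418604652)) 172 [ 0.42454257 -0.03458882  0.027     ]
0.025479869533894712
0.025115673924900397 [ 0.29830903  0.28437113 -1.71707985]
[ 0.64882644  1.03961736 -1.02625024]
19.5 [ 0.03979084 -0.34873379 -0.97171838]
```

View pics/g_top.png

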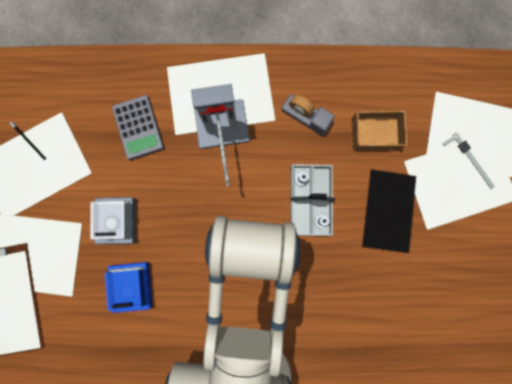

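View pics/g_side.png

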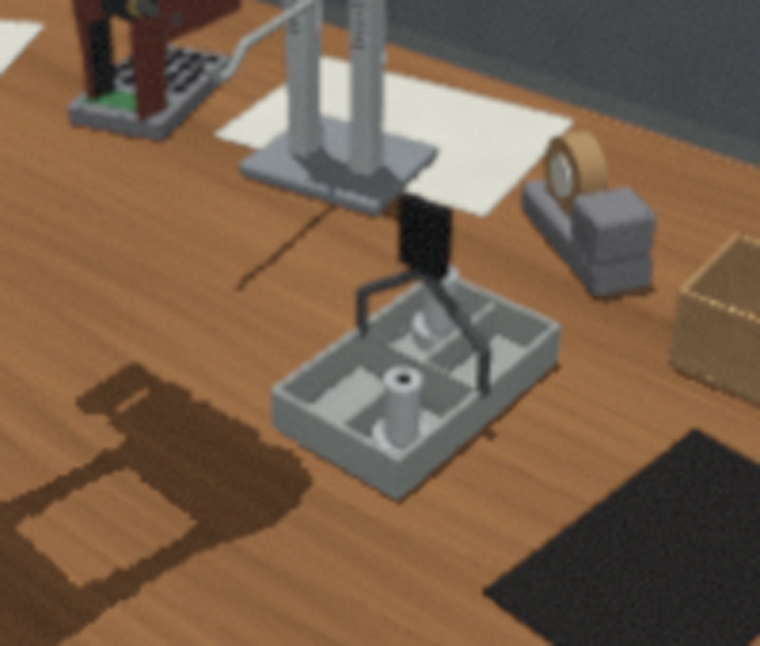

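Both bushings stand in diagonal cells, at top (303,178) and (322,221), and the bench has no others. Now I'll grip the basket fin and carry it to the hook approach.

```bash
python3 - <<'E'
from h import *
import pickle
hand.gripper_to(0.060)
arm.reach([0.4975,-0.1666,0.25],down(0.0))
print(get_state()["q"],get_state()["tcp_pos"])
arm.line_to([0.4975,-0.1666,0.148],rate=0.12)
hand.gripper_to(0.0,force=45)
st=get_state(); print(st["grip_width"],st["tcp_pos"],st["wrist_force"])
arm.line_to([0.4975,-0.1666,0.20],rate=0.06)
arm.pause(0.3)
st=get_state(); print(st["grip_width"],st["tcp_pos"],st["wrist_force"],st["moment"])
t=snap("top","h_top"); s=snap("side","h_side",(190,120,390,290),3.8)
E
```

```text
[-3.87492514e-01 -1.08125773e-01  1.39955045e+00  2.52405490e-04
  1.85018873e+00 -3.89212807e-01] [ 0.4974275  -0.16620218  0.25014432]
0.011774847586004493 [ 0.49779144 -0.16657887  0.14815065] [2.65125172 0.85582293 0.65932542]
0.011616984676327193 [ 0.49740271 -0.16656229  0.19970266] [-0.8100196  -0.03111865 -5.02507163] [-0.08172084  0.09403586  0.02660405]
```

View pics/h_side.png

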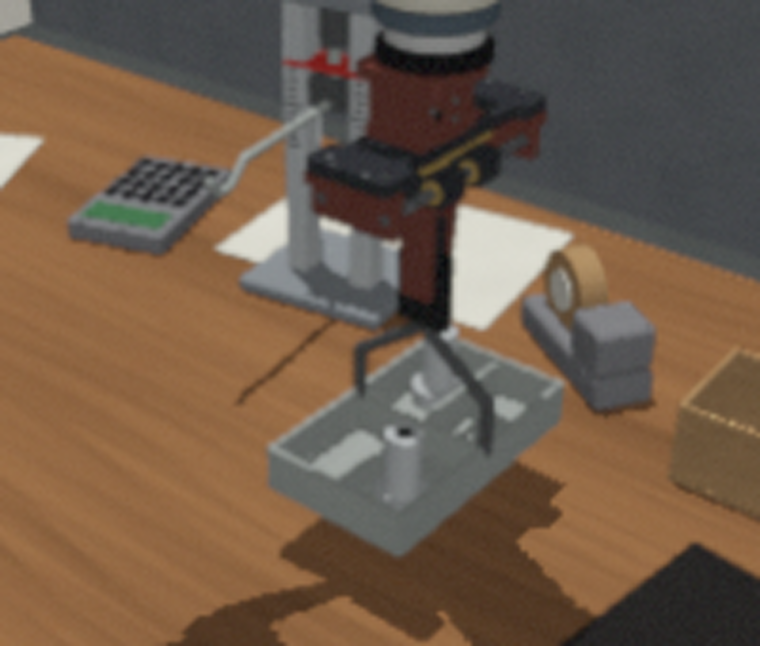

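```bash
python3 - <<'E'
from h import *
import pickle
arm.line_to([0.4975,-0.1666,0.262],rate=0.15)
arm.line_to([0.40,-0.06,0.262],rate=0.15)
u=np.array([np.cos(.147),np.sin(.147)]); H=np.array([0.544,0.068])
P=H-0.090*u
arm.line_to([*P,0.262],down(0.147),rate=0.12)
arm.pause(0.3)
st=get_state(); print(st["tcp_pos"],st["wrist_force"],st["clock"])
t=snap("top","i_top",(150,100,320,290),4); s=snap("side","i_side",(190,80,360,250),4.4)
pickle.dump((t,s),open("d3.pkl","wb"))
E
```

```text
[0.45488077 0.05451273 0.26210072] [ 0.75587924 -0.24959007 -5.13183979] 27.7083
```

View pics/i_side.png

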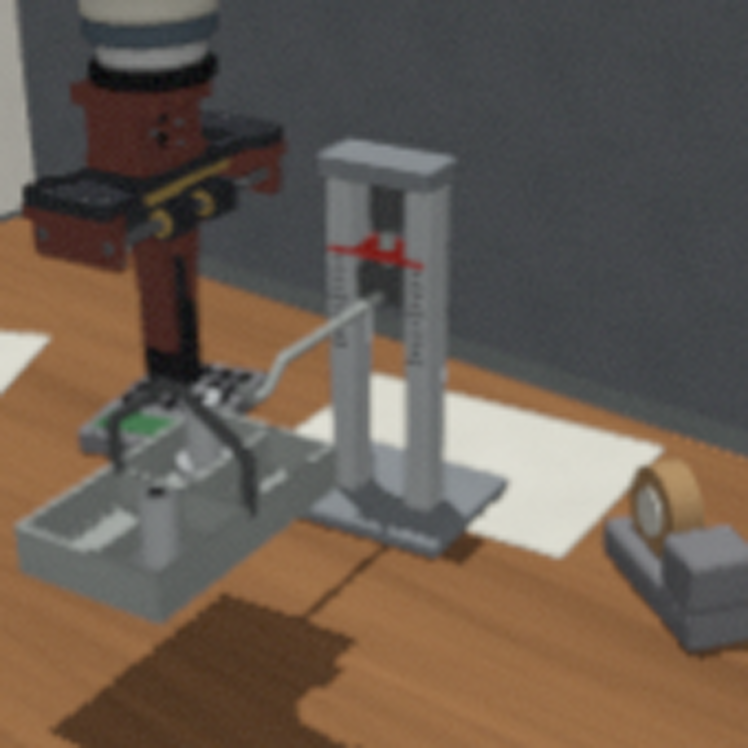

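View pics/i_top.png

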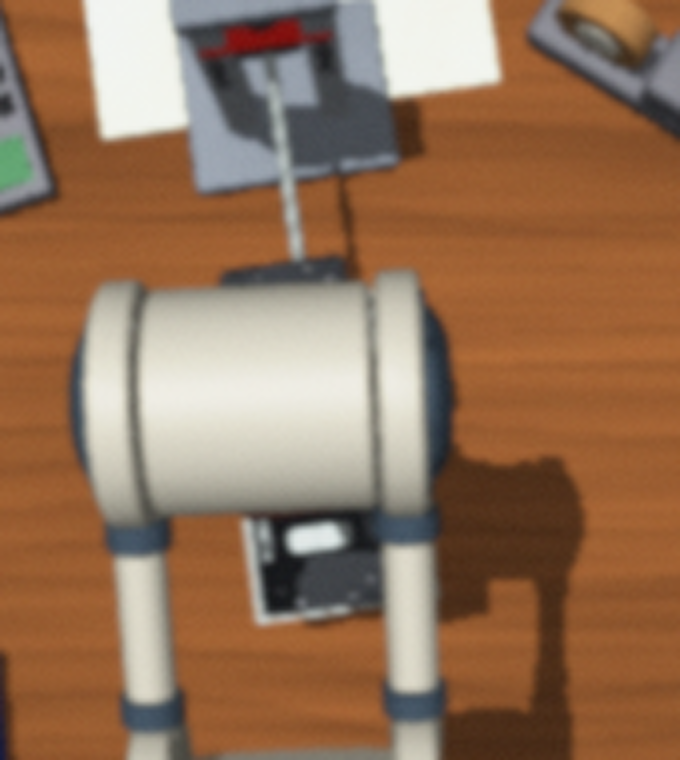

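```bash
python3 - <<'E'
from h import *
import pickle
np.set_printoptions(precision=1,suppress=True)
t,s=pickle.load(open("d3.pkl","rb"))
u=np.array([np.cos(.147),np.sin(.147)])
for H in ((.538,.067),(.544,.068),(.550,.069)):
    H=np.array(H)
    X=np.array([[*(H-.02*u),.194],[*(H-.02*u),.190],[*(H-.008*u),.175],[*(H+.008*u),.175],[*(H+.02*u),.191],[*(H+.15*u),.191]])
    print(H,((proj(s,X)-[190,80]+.5)*4.4).tolist())
put(s,"i2_side",(235,140,275,185),14)
E
```

```text
[0.5 0.1] [[235.42451275208649, 386.60705688838107], [235.70301480088685, 391.9199991892055], [246.92468542624323, 404.925276793145], [260.2580106434396, 396.0826601996346], [269.22819324950893, 368.8846285547974], [367.250546297669, 305.6341048923405]]
[0.5 0.1] [[240.52276620838254, 383.2073621751149], [240.79119704546883, 388.5043902522101], [251.8951603388159, 401.50609907361644], [265.1242256088864, 392.7347022277793], [274.0540629856444, 365.64961682130144], [371.33526624188886, 302.89277418979486]]
[0.6 0.1] [[245.5796602806806, 379.8356335945033], [245.8381851222514, 385.1168066471169], [256.8259298280498, 398.1145447041859], [269.95186825124375, 389.4135784619789], [278.84160288566665, 362.44063540633215], [375.3895452799205, 300.1721114278638]]
```

View pics/i2_side.png

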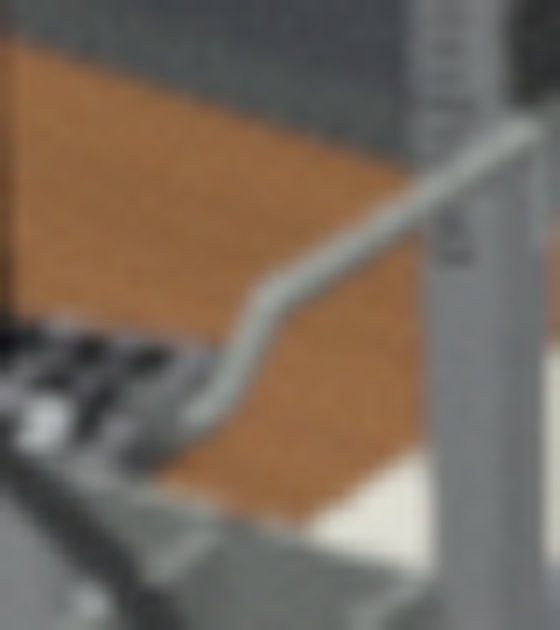

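Projecting the hook model into the side view puts the trough ends at (265,393) and (252,401) in the 4.4x crop. I see them at about (267,391) and (250,402), so the hook is at (0.545, 0.068). Moving over it and lowering in small steps with force checks.

```bash
python3 - <<'E'
from h import *
import pickle
np.set_printoptions(precision=2,suppress=True)
u=np.array([np.cos(.147),np.sin(.147)]); H=np.array([0.545,0.0682])
for f in (.045,.02,0):
    arm.line_to([*(H-f*u),0.262],rate=0.08); st=get_state(); print(f,st["wrist_force"])
    if np.abs(st["wrist_force"][:2]).max()>4: raise SystemExit
arm.pause(.3)
s=snap("side","j_side",(190,80,360,250),4.4)
for z in (.25,.24,.23,.225):
    arm.line_to([*H,z],rate=0.04); arm.pause(.2); st=get_state(); print(z,st["tcp_pos"],st["wrist_force"])
    if np.abs(st["wrist_force"]).max()>9: break
s=snap("side","j2_side",(190,80,360,250),4.4)
print(st["clock"])
E
```

```text
0.045 [-0.43 -0.49 -5.04]
0.02 [ 0.51 -1.01 -5.46]
0 [-0.63 -0.63 -4.87]
0.25 [0.55 0.07 0.25] [-0.42  0.95 -5.93]
0.24 [0.55 0.07 0.24] [-0.02 -0.02 -4.72]
0.23 [0.55 0.07 0.23] [ 0.24 -0.26 -5.39]
0.225 [0.55 0.07 0.23] [ 0.7  -0.55 -4.64]
32.075
```

View pics/j_side.png

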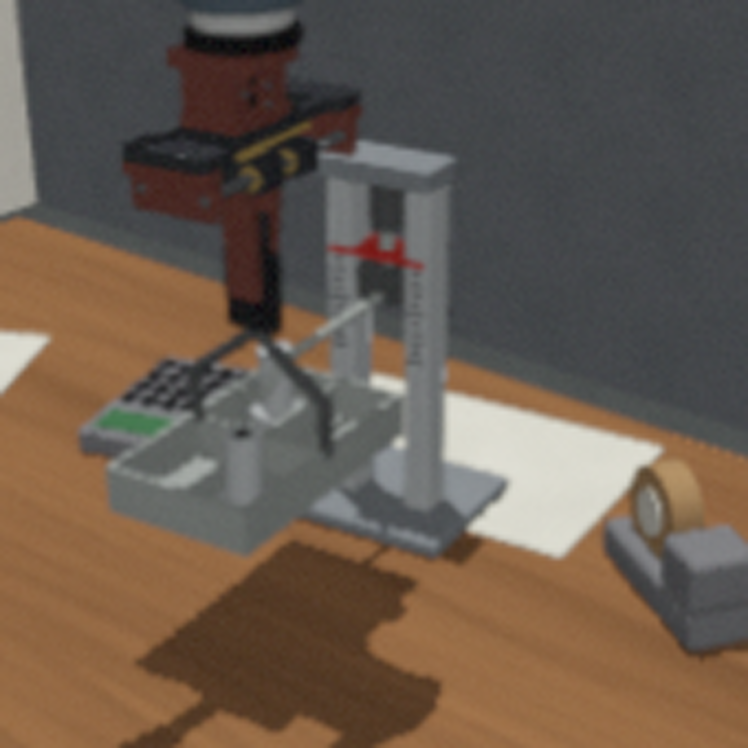

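View pics/j2_side.png

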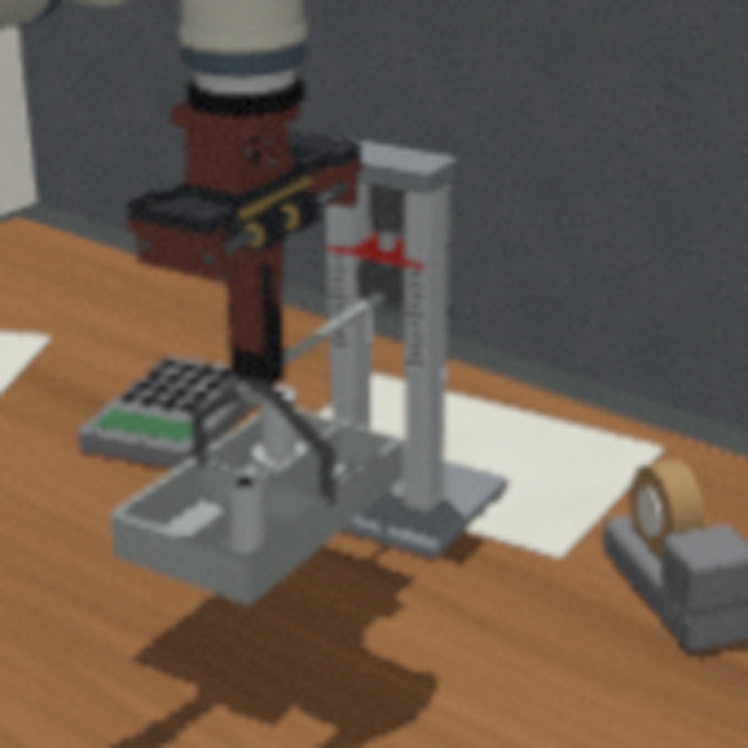

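The bail is over the trough. Continuing down onto the spring.

```bash
python3 - <<'E'
from h import *
np.set_printoptions(precision=3,suppress=True)
H=np.array([0.545,0.0682])
for z in (.220,.215,.210,.206,.203,.200,.198,.196):
    arm.line_to([*H,z],rate=0.02); arm.pause(.25)
    f=np.mean([ (arm.pause(.02),get_state()["wrist_force"])[1] for _ in range(6)],0); print(z,get_state()["tcp_pos"],f)
    if f[2]>-0.6 or np.abs(f[:2]).max()>5: break
s=snap("side","k_side",(190,80,360,250),4.4); print(get_state()["clock"])
E
```

```text
0.22 [0.545 0.068 0.22 ] [ 0.282 -1.605 -3.037]
0.215 [0.545 0.068 0.215] [ 0.465 -1.769 -1.982]
0.21 [0.545 0.068 0.21 ] [ 0.547 -1.463 -1.326]
0.206 [0.545 0.068 0.206] [ 0.613 -2.292 -0.508]
35.125
```

View pics/k_side.png

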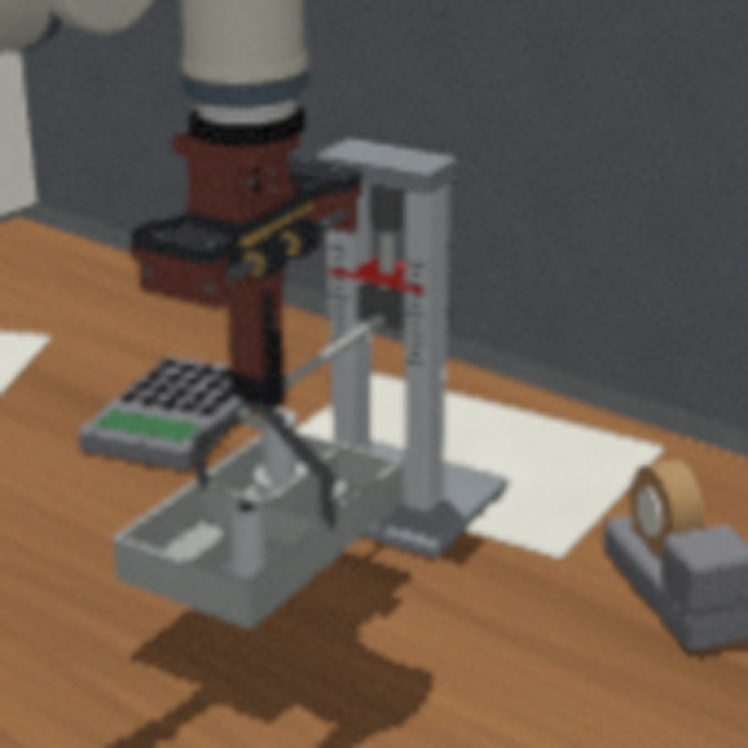

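The wrist reads -2 N in y, so the bail's -y slope is riding on the hook and the basket sits a few mm too far to +y. I'll shift it sideways until that force vanishes.

```bash
python3 - <<'E'
from h import *
np.set_printoptions(precision=3,suppress=True)
H=np.array([0.545,0.0682]); v=np.array([-np.sin(.147),np.cos(.147)])
for d in (.0015,.003,.0045,.006,.0075):
    arm.line_to([*(H-d*v),.208],rate=0.02); arm.pause(.3)
    f=np.mean([ (arm.pause(.02),get_state()["wrist_force"])[1] for _ in range(8)],0); print(d,get_state()["tcp_pos"],f,f[:2]@v)
    if f[:2]@v>-0.3: break
print(get_state()["moment"])
E
```

```text
0.0015 [0.545 0.067 0.208] [-0.222 -2.119 -1.225] -2.0635220248223014
0.003 [0.545 0.066 0.208] [-1.333  5.255 -1.067] 5.3938151071459535
[1.079 0.378 0.026]
```

```bash
python3 - <<'E'
from h import *
np.set_printoptions(precision=3,suppress=True)
H=np.array([0.545,0.0682]); v=np.array([-np.sin(.147),np.cos(.147)])
def F(n=8): return np.mean([ (arm.pause(.02),get_state()["wrist_force"])[1] for _ in range(n)],0)
for d in (.0026,.0022,.0018):
    arm.line_to([*(H-d*v),.208],rate=0.02); arm.pause(.3)
    f=F(); print(d,get_state()["tcp_pos"],f,f[:2]@v)
    if abs(f[:2]@v)<.7: break
s=snap("side","l_side",(190,80,360,250),4.4)
E
```

```text
0.0026 [0.545 0.066 0.208] [-1.617  5.127 -0.81 ] 5.3088253890722745
0.0022 [0.545 0.066 0.208] [-1.642  3.944 -0.97 ] 4.141858539188523
0.0018 [0.545 0.066 0.208] [-1.185  0.926 -0.884] 1.0895460419081384
```

View pics/l_side.png

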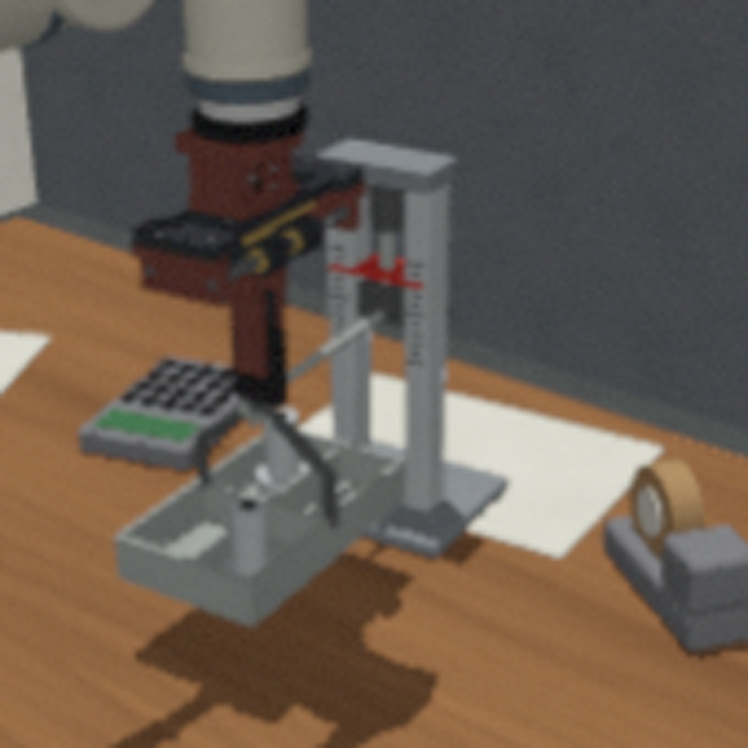

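```bash
python3 - <<'E'
from h import *
np.set_printoptions(precision=3,suppress=True)
H=np.array([0.545,0.0682]); v=np.array([-np.sin(.147),np.cos(.147)])
def F(n=12): return np.mean([ (arm.pause(.02),get_state()["wrist_force"])[1] for _ in range(n)],0)
for z in (.206,.2045,.203):
    arm.line_to([*(H-.0016*v),z],rate=0.02); arm.pause(.3)
    f=F(); print(z,f,f[:2]@v)
    if f[2]>-0.3: break
hand.gripper_to(0.020,force=20)
arm.pause(.5)
hand.gripper_to(0.050)
arm.pause(.3)
s=snap("side","m_side",(190,80,360,250),4.4);print(get_state()["wrist_force"],get_state()["clock"])
E
```

```text
0.206 [-1.243 -1.71  -0.583] -1.5091203357251926
0.2045 [-1.175 -2.97  -0.296] -2.7657587654470963
[ 0.738  0.914 -0.774] 42.0
```

View pics/m_side.png

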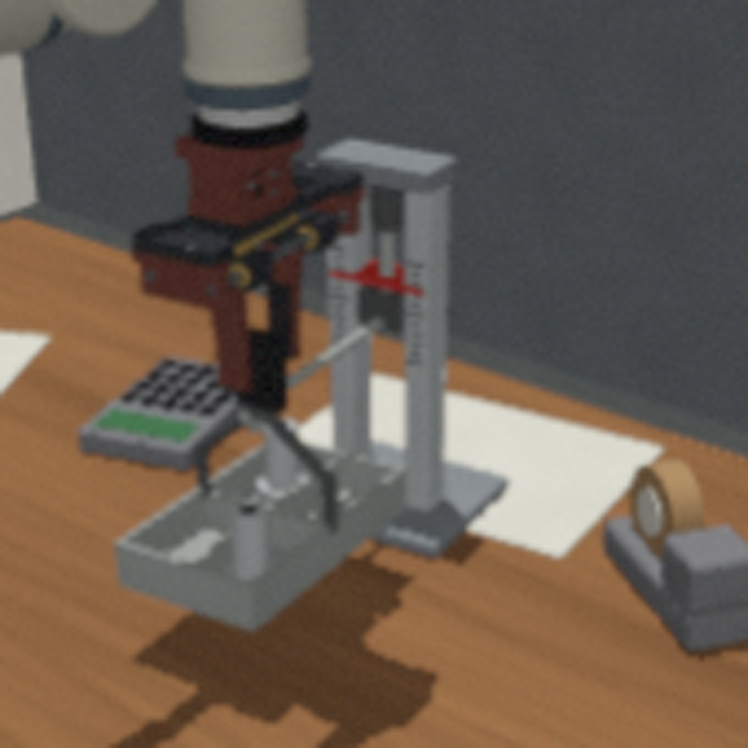

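Released and hanging level; the pointer is down by the expected amount. Withdrawing straight up.

```bash
python3 - <<'E'
from h import *
st=get_state();p=st["tcp_pos"]
arm.line_to([p[0],p[1],0.225],rate=0.05); print(get_state()["wrist_force"])
arm.line_to([p[0],p[1],0.285],rate=0.12)
arm.line_to([0.40,0.08,0.30],rate=0.25)
arm.reach([0.34,0.30,0.30],down(np.radians(1.9)))
t=snap("top","n_top"); s=snap("side","n_side",(150,80,350,250),4)
print(get_state()["q"],get_state()["clock"],get_state()["tcp_pos"])
import pickle; pickle.dump((t,s),open("d4.pkl","wb"))
E
```

```text
[-0.30828482  0.33672759  0.00715583]
[ 6.45294736e-01 -2.74737654e-01  1.45632561e+00 -4.49473772e-04
  1.96052164e+00  6.13923796e-01] 44.95 [0.34094035 0.29904329 0.29975565]
```

View pics/n_top.png

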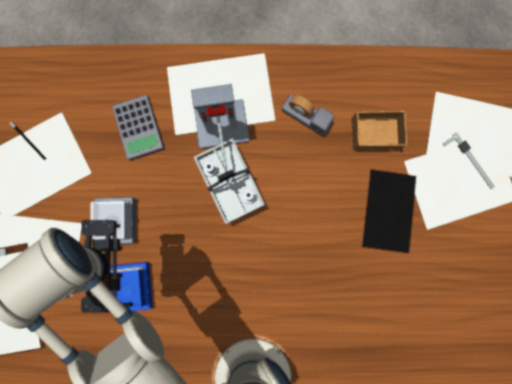

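View pics/n_side.png

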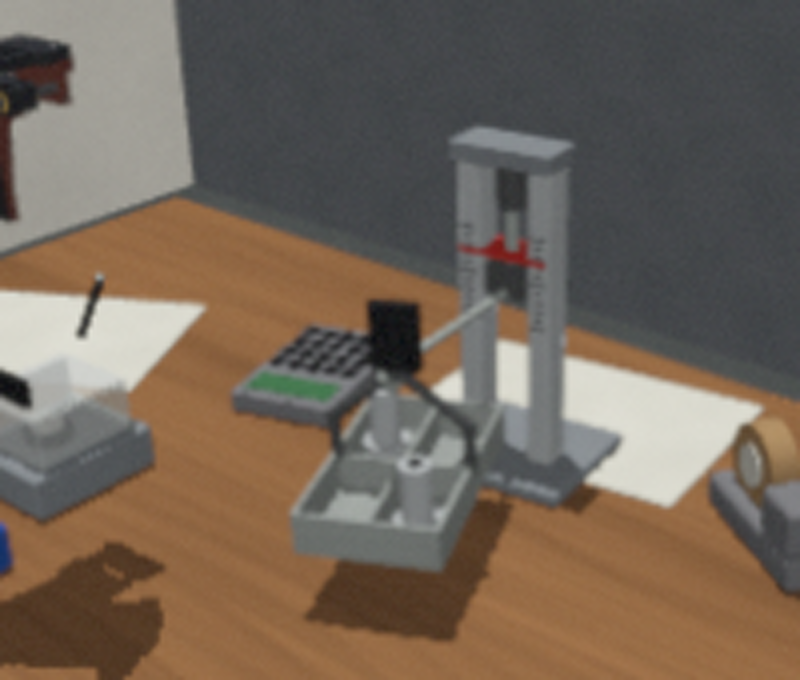

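The basket hangs free and level, but it has turned about 18° on the hook. I'll check whether it's still moving.

```bash
cat >> h.py <<'E'
def bask(t,z=.088):
    hsv=cv2.cvtColor(t["image"],cv2.COLOR_RGB2HSV); m=(((hsv[...,1]<90)&(hsv[...,2]>30))).astype(np.uint8)
    m[:, :190]=0; m[:,275:]=0; m[:146]=0; m[235:]=0
    c=max(cv2.findContours(m,cv2.RETR_EXTERNAL,cv2.CHAIN_APPROX_NONE)[0],key=cv2.contourArea)
    P=np.array([onz(t,p[0],z)[:2] for p in c],np.float32)*1000
    return cv2.minAreaRect(P)
E
python3 - <<'E'
from h import *
for i in range(4):
    t=snap("top"); print(get_state()["clock"],bask(t)); s=snap("side")
    im=s["image"].astype(int); r=(im[...,0]>140)&(im[...,1]<60); yy,xx=np.nonzero(r[100:200,240:320]); print("pointer row",yy.mean()+100,len(yy))
    arm.pause(1.0)
put(t,"o_top",(180,120,280,240),6)
E
```

```text
45.0 ((553.2294921875, 69.45269775390625), (225.8104705810547, 121.92880249023438), 26.058433532714844)
pointer row nan 0
46.1 ((553.194091796875, 69.43537902832031), (225.88931274414062, 121.92880249023438), 26.058433532714844)
pointer row nan 0
47.2 ((553.2221069335938, 69.33433532714844), (225.8488311767578, 121.9595718383789), 25.990577697753906)
pointer row nan 0
48.3 ((553.2221069335938, 69.33433532714844), (225.8488311767578, 121.9595718383789), 25.990577697753906)
pointer row nan 0<stdin>:4: RuntimeWarning: Mean of empty slice.
  ret = ret.dtype.type(ret / rcount)
```

View pics/o_top.png

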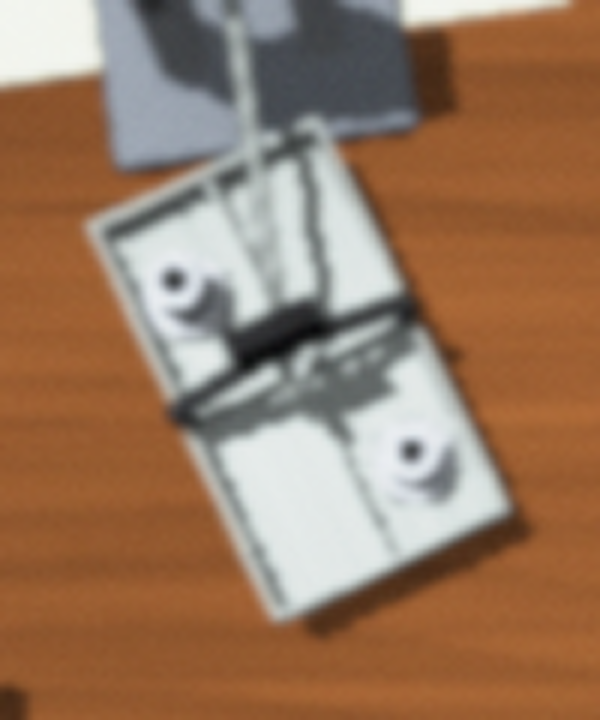

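The basket is static at yaw 26° and its pose hasn't changed over 3 s, so the load has settled. Now the guard: I'll check whether the arm can lead the fin round its arc.

```bash
cat >> h.py <<'E'
ST=np.radians(1.9); HINGE=np.array([.4882,.396,.042]); SX=np.array([np.cos(ST),np.sin(ST),0]); SY=np.array([-np.sin(ST),np.cos(ST),0])
def arcpose(th,tool_th=None,p0=np.array([.4002,.393,.105]),yaw=ST):
    Q=Rn.from_rotvec(SY*th); T=Rn.from_rotvec(SY*(th if tool_th is None else tool_th))
    return HINGE+Q.apply(p0-HINGE),(T*Rn.from_rotvec(down(yaw))).as_rotvec()
E
python3 - <<'E'
from h import *
np.set_printoptions(precision=2,suppress=True)
for yaw in (ST,ST+np.pi):
  for d in range(0,101,10):
    p,r=arcpose(np.radians(d),yaw=yaw); print(d,p,kinematics.inverse_kinematics(p,r))
E
```

```text
0 [0.4  0.39 0.11] [ 0.72 -0.    1.55 -0.    1.59  0.68]
10 [0.41 0.39 0.12] [0.64 0.14 1.39 0.1  1.76 0.62]
20 [0.43 0.39 0.13] [0.58 0.3  1.22 0.19 1.92 0.59]
30 [0.44 0.39 0.14] [0.53 0.46 1.04 0.28 2.09 0.58]
40 [0.46 0.4  0.15] [0.49 0.64 0.84 0.38 2.26 0.61]
50 [0.48 0.4  0.15] [0.46 0.83 0.63 0.51 2.43 0.68]
60 [0.5  0.4  0.15] [0.44 1.05 0.4  0.71 2.59 0.84]
70 [0.52 0.4  0.15] None
80 [0.53 0.4  0.14] None
90 [0.55 0.4  0.13] None
100 [0.57 0.4  0.12] None
0 [0.4  0.39 0.11] [ 0.72 -0.    1.55  0.    1.59 -2.46]
10 [0.41 0.39 0.12] [ 0.64  0.14  1.39  0.1   1.76 -2.52]
20 [0.43 0.39 0.13] [ 0.58  0.3   1.22  0.19  1.92 -2.55]
30 [0.44 0.39 0.14] [ 0.53  0.46  1.04  0.28  2.09 -2.56]
40 [0.46 0.4  0.15] [ 0.49  0.64  0.84  0.38  2.26 -2.53]
50 [0.48 0.4  0.15] [ 0.46  0.83  0.63  0.51  2.43 -2.46]
60 [0.5  0.4  0.15] [ 0.44  1.05  0.4   0.71  2.59 -2.3 ]
70 [0.52 0.4  0.15] None
80 [0.53 0.4  0.14] None
90 [0.55 0.4  0.13] None
100 [0.57 0.4  0.12] None
```

The fin can be led to about 50°. I'll grip it lightly and follow the arc, watching forces.

```bash
python3 - <<'E'
from h import *
np.set_printoptions(precision=2,suppress=True)
p,r=arcpose(0)
hand.gripper_to(0.050)
arm.reach([p[0],p[1],.18],r)
arm.line_to(p,rate=0.08)
print(get_state()["wrist_force"],get_state()["tcp_pos"])
hand.gripper_to(0.0,force=8)
print(get_state()["grip_width"])
for d in range(4,50,4):
    p,r=arcpose(np.radians(d)); arm.line_to(p,r,rate=0.06); st=get_state(); print(d,st["wrist_force"],round(st["grip_width"],4))
    if np.linalg.norm(st["wrist_force"])>20: break
s=snap("side","p_side",(90,60,330,240),3.3); print(get_state()["clock"])
E
```

```text
[ 0.12 -0.43 -0.12] [0.4  0.39 0.11]
0.00993965733189897
4 [-1.64 -0.63  1.59] 0.0099
8 [-1.1  -0.61  1.89] 0.0103
12 [-1.13  0.69  1.95] 0.01
16 [-1.44 -0.38  2.1 ] 0.0101
20 [-0.96  1.38  3.09] 0.0101
24 [-2.69  1.5   2.9 ] 0.01
28 [-2.9  -0.39  4.21] 0.01
32 [-2.54 -0.18  4.  ] 0.0098
36 [-2.32 -1.29  4.69] 0.0098
40 [-2.23 -3.21  4.09] 0.0099
44 [-1.58 -2.19  4.3 ] 0.0101
48 [-1.25 -2.55  4.59] 0.01
55.4
```

View pics/p_side.png

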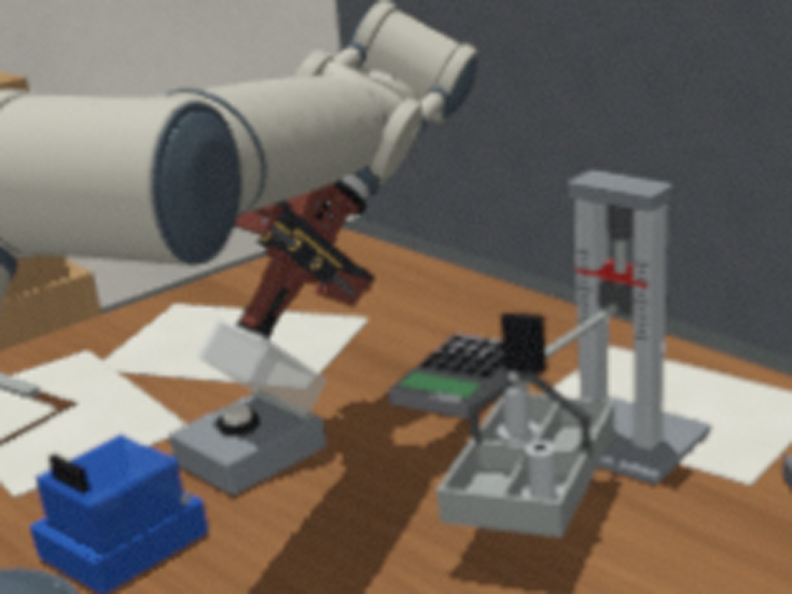

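The guard has followed to about 48° and the fin is still held. Releasing, backing off, and pushing the front edge over with closed fingers.

```bash
python3 - <<'E'
from h import *
np.set_printoptions(precision=3,suppress=True)
hand.gripper_to(0.040)
st=get_state(); zt=Rn.from_rotvec(st["tcp_rot"]).as_matrix()[:,2]
arm.line_to(st["tcp_pos"]-0.07*zt,rate=0.1)
hand.gripper_to(0.0,force=20)
R=down(ST+np.pi/2)
Y0=HINGE-0.0*SY
P=lambda rx,z: np.array([*(HINGE+rx*SX)[:2],z])
arm.line_to(P(-.06,.26),rate=0.2) if False else None
arm.reach(P(-.10,.27),R)
arm.line_to(P(-.125,.20),rate=0.2)
arm.line_to(P(-.125,.133),rate=0.15)
print(get_state()["q"],get_state()["tcp_pos"],get_state()["wrist_force"])
s=snap("side","q_side",(90,60,290,240),4);print(get_state()["clock"])
E
```

```text
[ 0.759 -0.083  1.58  -0.     1.642 -0.844] [0.364 0.392 0.134] [-1.248 -0.04  -0.023]
60.3
```

View pics/q_side.png

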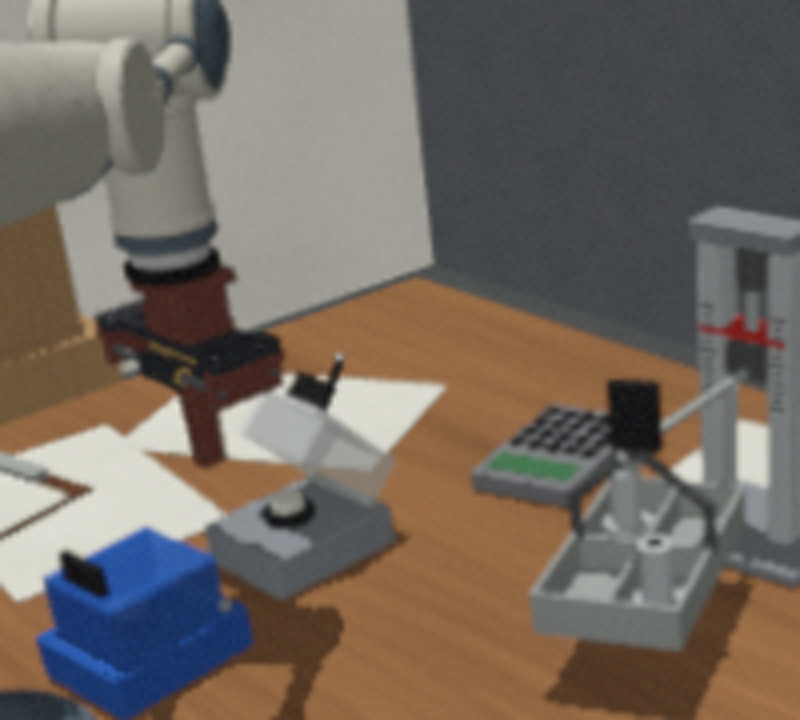

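```bash
python3 - <<'E'
from h import *
np.set_printoptions(precision=2,suppress=True)
P=lambda rx,z: np.array([*(HINGE+rx*SX)[:2],z])
for rx in (-.09,-.07,-.05,-.035,-.02,-.01,0,.004,.008,.012):
    arm.line_to(P(rx,.133),rate=0.05); st=get_state(); f=st["wrist_force"]; print(rx,st["tcp_pos"],f)
    if np.linalg.norm(f)>12: break
s=snap("side","r_side",(90,60,290,240),4);print(get_state()["clock"])
E
```

```text
-0.09 [0.4  0.39 0.13] [ 0.14 -0.06  0.03]
-0.07 [0.42 0.39 0.13] [-2.93 -0.8   5.01]
-0.05 [0.44 0.39 0.14] [-17.97 -12.05  40.88]
62.3
```

View pics/r_side.png

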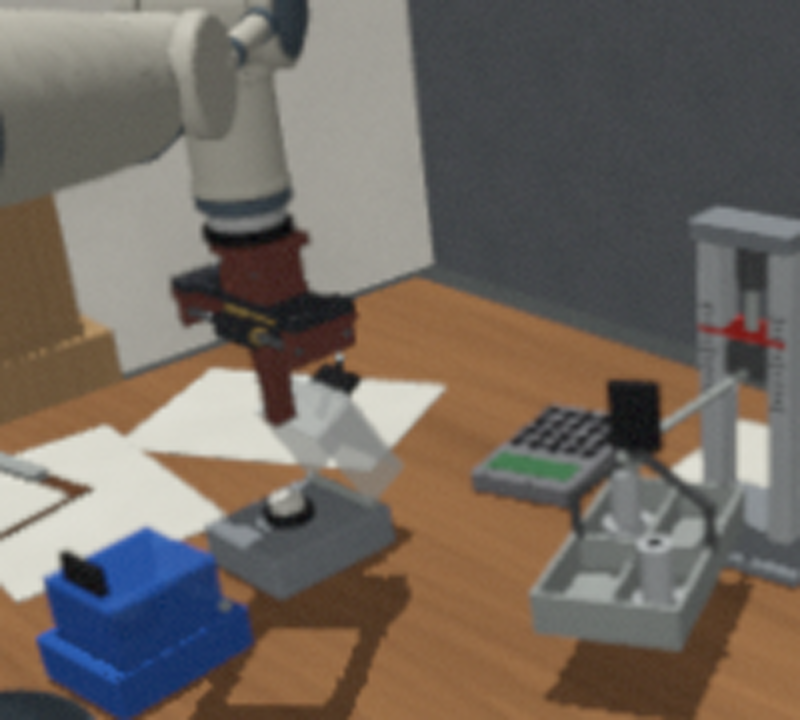

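The tip jammed on the leaning front wall with 41 N upward. I'll back off and go lower, so that the finger's flat side meets the guard's lower front edge.

```bash
python3 - <<'E'
from h import *
np.set_printoptions(precision=2,suppress=True)
P=lambda rx,z: np.array([*(HINGE+rx*SX)[:2],z])
arm.line_to(P(-.11,.133),rate=0.15); print(get_state()["wrist_force"])
arm.line_to(P(-.11,.108),rate=0.1)
for rx in (-.10,-.09,-.08,-.075,-.07,-.065,-.06,-.055,-.05,-.045,-.04,-.035,-.03):
    arm.line_to(P(rx,.108),rate=0.04); st=get_state(); f=st["wrist_force"]; print(rx,st["tcp_pos"],f)
    if np.linalg.norm(f)>8: break
s=snap("side","s_side",(90,60,290,240),4);print(get_state()["clock"])
E
```

```text
[-0.44  0.73  0.27]
-0.1 [0.39 0.39 0.11] [-0.71 -0.26  0.08]
-0.09 [0.4  0.39 0.11] [ 0.78  0.4  -0.31]
-0.08 [0.41 0.39 0.11] [ 0.76 -0.26 -0.13]
-0.075 [0.41 0.39 0.11] [ 0.34 -0.25  0.18]
-0.07 [0.42 0.39 0.11] [-0.02 -0.11 -0.53]
-0.065 [0.42 0.39 0.11] [-0.27 -0.42 -0.99]
-0.06 [0.43 0.39 0.11] [0.45 0.65 0.34]
-0.055 [0.43 0.39 0.11] [ 0.41 -0.35 -0.78]
-0.05 [0.44 0.39 0.11] [ 0.44 -0.27 -0.68]
-0.045 [0.44 0.39 0.11] [0.49 0.09 0.33]
-0.04 [0.45 0.39 0.11] [-0.34 -0.34  0.01]
-0.035 [0.45 0.39 0.11] [ 0.56 -0.46 -0.2 ]
-0.03 [0.46 0.39 0.11] [-0.12 -0.45 -0.15]
67.25
```

View pics/s_side.png

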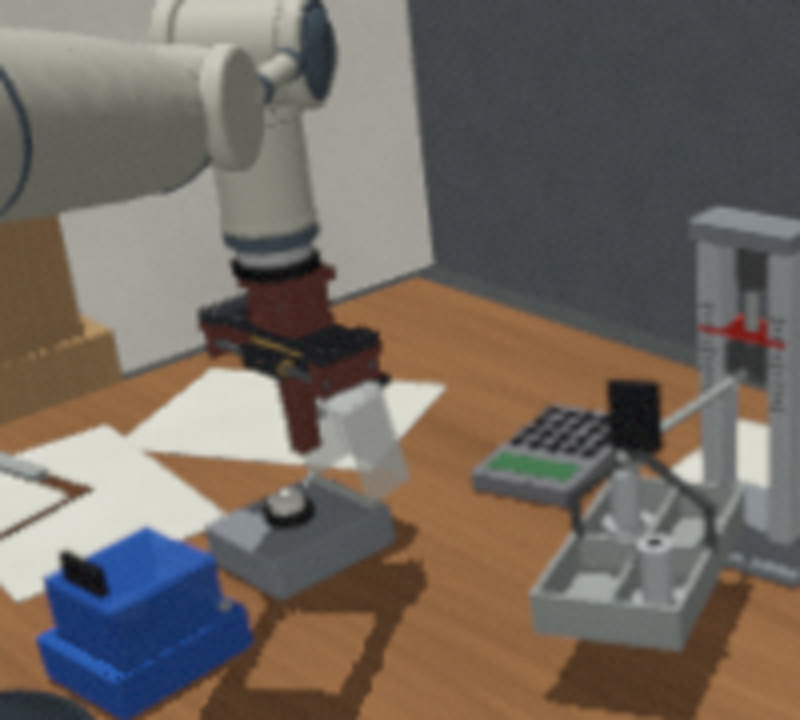

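```bash
python3 - <<'E'
from h import *
np.set_printoptions(precision=2,suppress=True)
P=lambda rx,z: np.array([*(HINGE+rx*SX)[:2],z])
for rx in np.arange(-.025,.024,.004):
    arm.line_to(P(rx,.108),rate=0.04); st=get_state(); f=st["wrist_force"]; print(round(rx,3),f)
    if np.linalg.norm(f)>5: break
s=snap("side","u_side",(90,60,290,240),4)
arm.line_to(P(-.058,.108),rate=0.1)
arm.pause(.3)
s=snap("side","u2_side",(90,60,290,240),4); t=snap("top","u2_top",(70,150,190,270),6);print(get_state()["clock"],get_state()["wrist_force"])
E
```

```text
-0.025 [0.35 0.39 0.71]
-0.021 [-0.11 -0.76 -0.51]
-0.017 [-0.26  0.1  -0.95]
-0.013 [-0.39  0.33 -0.51]
-0.009 [-0.63 -0.21 -0.27]
-0.005 [ 0.12 -0.51  0.03]
-0.001 [-0.06 -0.04  0.55]
0.003 [-0.1   0.37  0.35]
0.007 [-4.69  0.14  1.3 ]
0.011 [-19.3   -3.79   7.63]
71.0667 [ 0.06 -0.24 -0.66]
```

View pics/u_side.png

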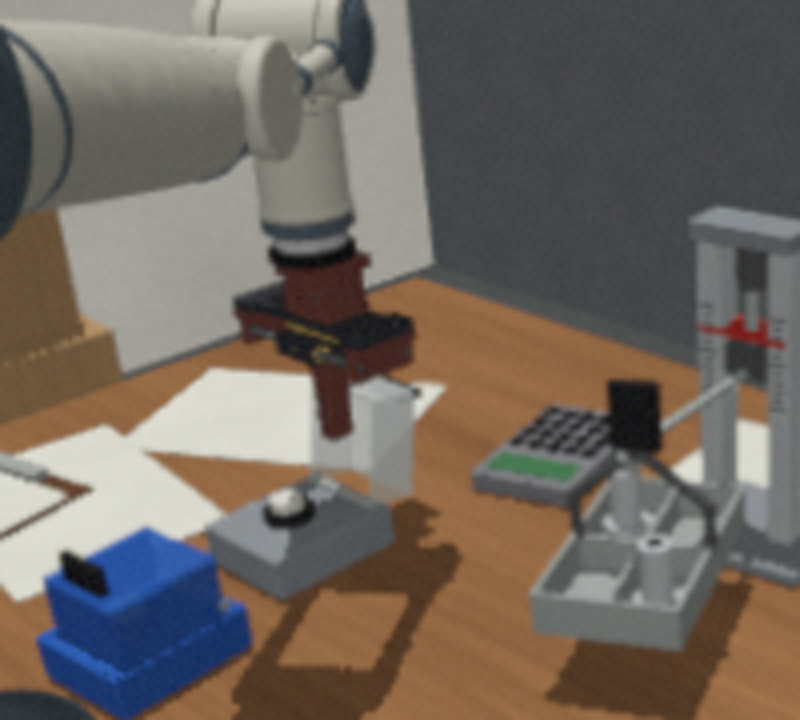

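View pics/u2_side.png

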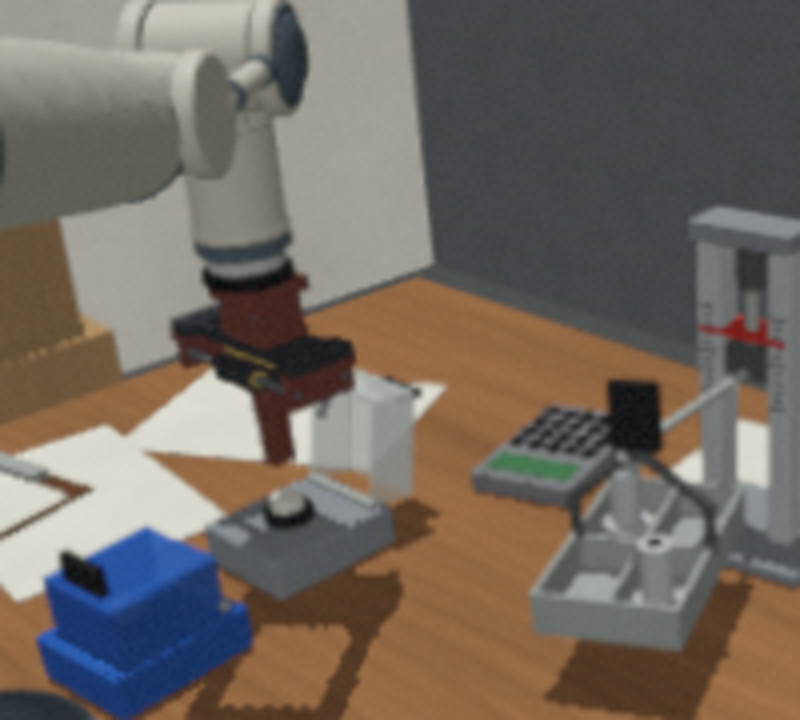

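The guard is fully open (it reached its stop) and stays. The button is now unobstructed in the side view at about (162,184); I'll locate it and press.

```bash
python3 - <<'E'
from h import *
np.set_printoptions(precision=4,suppress=True)
s=snap("side","v_side",(145,165,185,205),14)
im=s["image"].astype(int); 
for z in (.048,.052,.056): print(z,onz(s,(162.4,184.0),z))
import pickle; t,_=pickle.load(open("d0.pkl","rb"))
u=84+215/8-.5;v=190+265/8-.5
print(two(t,(u,v),s,(162.4,184.)))
for z in (.048,.052,.056): print(onz(t,(u,v),z))
E
```

```text
0.048 [0.4469 0.4137 0.048 ]
0.052 [0.4429 0.4069 0.052 ]
0.056 [0.439  0.4001 0.056 ]
(array([0.432 , 0.393 , 0.0614]), np.float64(0.005012100290852656))
[0.4302 0.3992 0.048 ]
[0.4302 0.3978 0.052 ]
[0.4301 0.3965 0.056 ]
```

View pics/v_side.png

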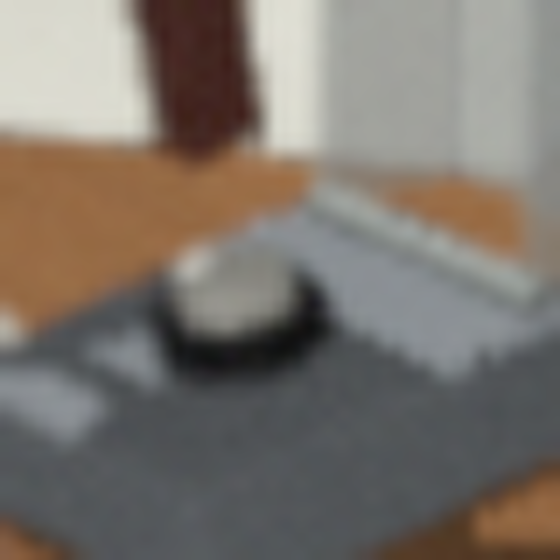

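```bash
python3 - <<'E'
from h import *
np.set_printoptions(precision=3,suppress=True)
s=snap("side"); import pickle; t,_=pickle.load(open("d0.pkl","rb"))
print(two(t,(84+215/8-.5,190+265/8-.5),s,(161.1,184.5)))
B=np.array([.4302,.3965])
arm.line_to([*B,.085],rate=0.08)
z=.085
while z>.052:
    z-=.0015 if z<.078 else .004
    arm.line_to([*B,z],rate=0.02); arm.pause(.05); f=np.mean([(arm.pause(.01),get_state()["wrist_force"][2])[1] for _ in range(4)]); print(round(z,4),round(get_state()["tcp_pos"][2],4),round(f,2))
    if f>9: break
arm.pause(.5); print(get_state()["wrist_force"],get_state()["tcp_pos"])
s=snap("side","w_side",(145,165,185,205),14)
arm.line_to([*B,.11],rate=0.06)
arm.pause(.2)
s=snap("side","w2_side",(90,60,290,240),4); print(get_state()["clock"])
E
```

```text
(array([0.43 , 0.395, 0.059]), np.float64(0.0005444430738587674))
0.081 0.0812 -0.47
0.077 0.0769 -0.02
0.0755 0.0755 0.3
0.074 0.074 -0.22
0.0725 0.0728 1.68
0.071 0.0712 1.92
0.0695 0.0697 2.68
0.068 0.0682 3.4
0.0665 0.0673 6.4
0.065 0.0672 12.34
[-2.239 -2.696 12.853] [0.43  0.397 0.067]
76.8417
```

View pics/w_side.png

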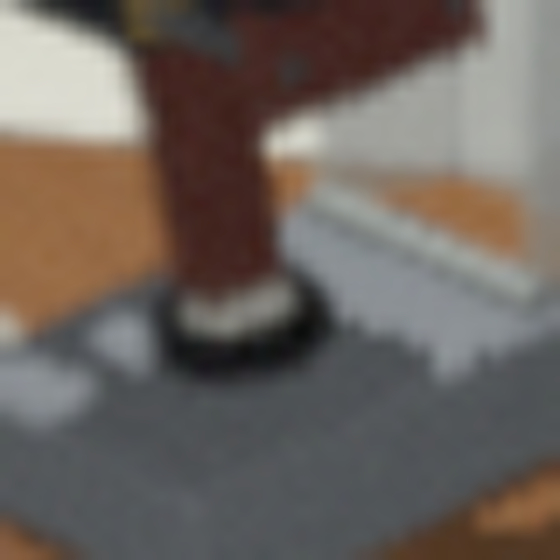

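View pics/w2_side.png

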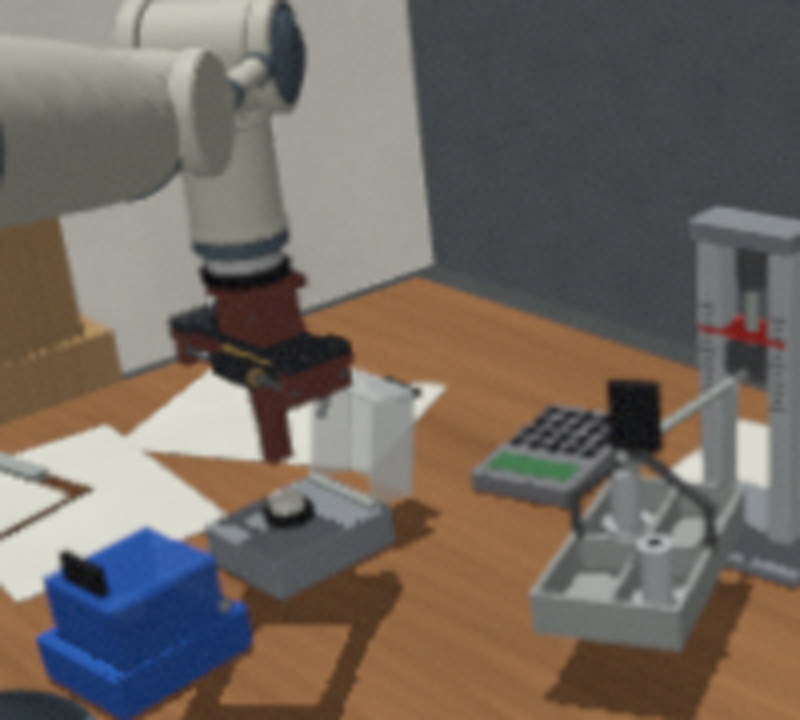

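The button went through its full travel (3.4 N on the spring, then a hard stop at 12 N), was held for half a second, and sprang back. The guard stayed open and the basket kept hanging. Now I'll retreat and locate the hanging fin.

```bash
python3 - <<'E'
from h import *
import pickle
np.set_printoptions(precision=4,suppress=True)
arm.line_to([.38,.37,.16],rate=.15)
arm.line_to([.33,.25,.30],rate=.3)
hand.gripper_to(.06)
t=snap("top","x_top",(180,120,280,240),6); s=snap("side","x_side",(220,120,310,230),6)
pickle.dump((t,s),open("d5.pkl","wb"))
print(bask(t),get_state()["clock"])
for d,box in((t,(205,160,250,195)),(s,(225,140,270,185))):
    g=d["image"].max(2); m=np.zeros(g.shape,np.uint8); m[box[1]:box[3],box[0]:box[2]]=(g[box[1]:box[3],box[0]:box[2]]<45)
    n,l,st,c=cv2.connectedComponentsWithStats(m); 
    for i in range(1,n):
        if st[i,4]>15: print(st[i],c[i])
E
```

```text
((553.2496337890625, 69.27777099609375), (225.8488311767578, 121.83373260498047), 25.990577697753906) 79.4083
[220 173  15   9  54] [226.537  176.3889]
[241 156  14  17 195] [248.0615 163.9795]
```

View pics/x_top.png

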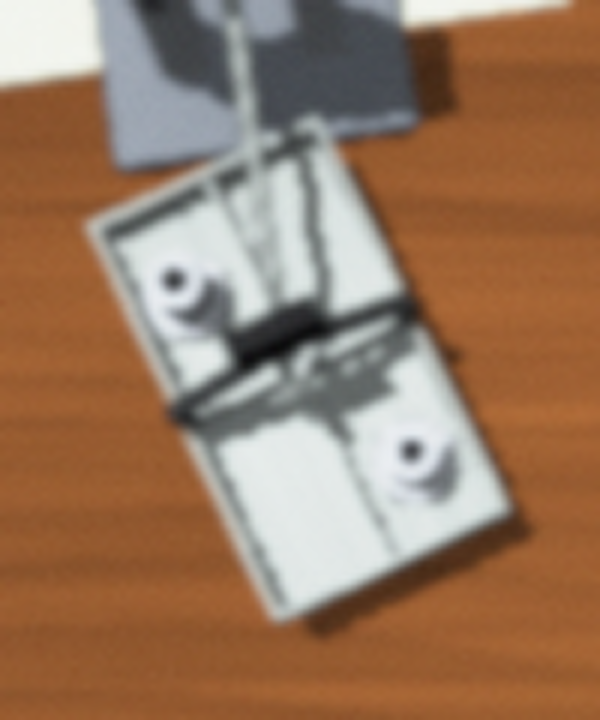

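View pics/x_side.png

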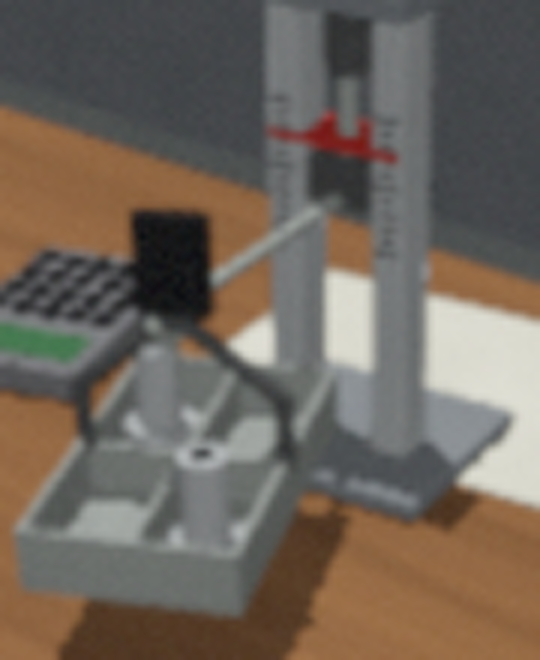

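```bash
python3 - <<'E'
from h import *
import pickle
np.set_printoptions(precision=4,suppress=True)
t,s=pickle.load(open("d5.pkl","rb"))
print(two(t,(226.54,176.39),s,(248.06,163.98)))
print("fin top face", onz(t,(226.7,175.3),.218), onz(t,(226.54,176.39),.215))
c=[onz(t,(180+x/6-.5,120+y/6-.5),.088) for x,y in((88,222),(318,115),(515,510),(275,622))]; print(*c,np.mean(c,0))
for a,b in((3,0),(2,1)): d=c[b]-c[a]; print(np.degrees(np.arctan2(d[1],d[0])),np.linalg.norm(d))
E
```

```text
(array([0.5421, 0.0655, 0.1959]), np.float64(0.0005119100802512434))
fin top face [0.542  0.0635 0.218 ] [0.5398 0.0641 0.215 ]
[0.6109 0.1615 0.088 ] [0.6609 0.0573 0.088 ] [ 0.4806 -0.0329  0.088 ] [0.43   0.0743 0.088 ] [0.5456 0.0651 0.088 ]
25.72874594516916 0.20081898321138544
26.596031823270327 0.20158317202817033
```

The fin is at (0.542, 0.065, z 0.196) and the basket yaw is 26°, with edge lengths of 201 mm as they should be. Re-gripping at that yaw and lifting off.

```bash
python3 - <<'E'
from h import *
np.set_printoptions(precision=3,suppress=True)
C=np.array([.543,.0655]); yaw=.452; u=np.array([np.cos(.147),np.sin(.147)])
arm.reach([.45,.06,.31],down(yaw))
arm.line_to([*C,.29],rate=.15)
arm.line_to([*C,.235],rate=.08); print(get_state()["wrist_force"])
arm.line_to([*C,.203],rate=.04); print(get_state()["wrist_force"])
s=snap("side","y_side",(200,80,330,230),4.5)
hand.gripper_to(0.030,force=15); hand.gripper_to(0.0,force=45)
st=get_state(); print(st["grip_width"],st["wrist_force"],st["clock"])
s=snap("side","y2_side",(200,80,330,230),4.5)
E
```

```text
[ 0.298 -0.242 -0.079]
[ 1.032 -0.607 -0.57 ]
0.011508043984501021 [0.291 2.988 0.063] 84.025
```

View pics/y2_side.png

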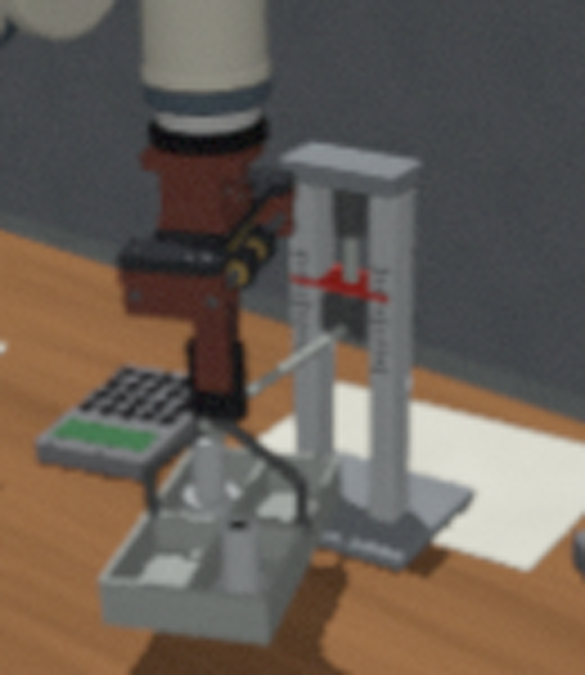

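```bash
python3 - <<'E'
from h import *
np.set_printoptions(precision=3,suppress=True)
C=np.array([.543,.0655]); yaw=.452; u=np.array([np.cos(.147),np.sin(.147)])
for z in (.215,.23,.25,.267):
    arm.line_to([*C,z],rate=.05); print(z,get_state()["wrist_force"],get_state()["grip_width"])
arm.pause(.2); s=snap("side","z_side",(200,80,330,230),4.5)
for d in (.03,.06,.11):
    p=C-d*u; arm.line_to([*p,.267],rate=.08); st=get_state(); print(d,st["wrist_force"])
    if np.abs(st["wrist_force"][:2]).max()>5: break
s=snap("side","z2_side",(200,80,330,230),4.5); print(get_state()["clock"])
E
```

```text
0.215 [-0.701  3.684 -1.875] 0.011974883185668988
0.23 [-0.376  0.043 -5.377] 0.012154600740513733
0.25 [ 0.214  0.081 -5.375] 0.011749505450210439
0.267 [-0.784 -0.661 -4.47 ] 0.011871649635050198
0.03 [-0.429 -0.335 -4.902]
0.06 [ 0.562 -0.15  -6.278]
0.11 [-0.905  0.682 -5.925]
88.0833
```

View pics/z2_side.png

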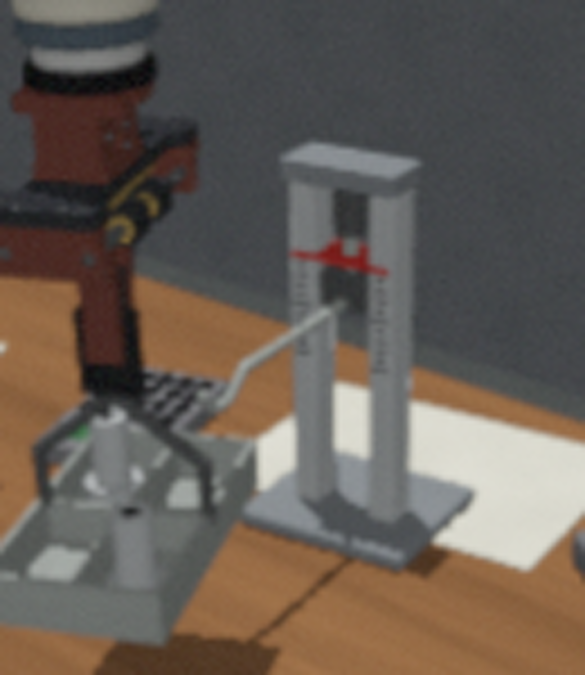

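The basket is off the hook and the pointer is back up. Carrying it to the mat.

```bash
python3 - <<'E'
from h import *
np.set_printoptions(precision=3,suppress=True)
M=np.array([.469,-.3975]); my=-.131
arm.line_to([.40,-.08,.267],down(.15),rate=.15)
arm.line_to([.43,-.25,.262],down(my),rate=.18)
arm.line_to([*M,.25],rate=.12)
arm.line_to([*M,.175],rate=.1); arm.pause(.3)
s=snap("side","A_side",(270,150,470,350),3.5)
z=.164; arm.line_to([*M,z],rate=.04)
while z>.146:
    z-=.0015; arm.line_to([*M,z],rate=.02); arm.pause(.1)
    f=np.mean([(arm.pause(.01),get_state()["wrist_force"])[1] for _ in range(5)],0); print(round(z,4),f)
    if f[2]>-1.5: break
s=snap("side","A2_side",(270,150,470,350),3.5); print(get_state()["clock"])
E
```

```text
0.1625 [-0.042 -0.031 -5.389]
0.161 [-0.018 -0.31  -5.156]
0.1595 [ 0.044  0.069 -5.354]
0.158 [-0.217  0.326 -5.494]
0.1565 [-0.314 -0.267 -4.968]
0.155 [-0.043  0.069 -5.105]
0.1535 [ 0.371 -0.757 -4.443]
0.152 [-0.305 -0.704  5.237]
96.5167
```

View pics/A2_side.png

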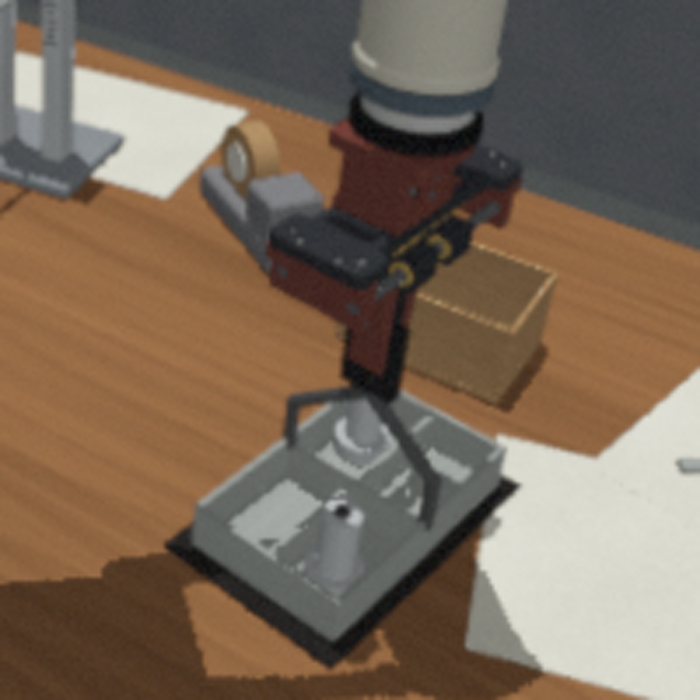

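```bash
python3 - <<'E'
from h import *
M=np.array([.469,-.3975])
arm.line_to([*M,.1527],rate=.02)
hand.gripper_to(0.02,force=20); hand.gripper_to(.06)
print(get_state()["wrist_force"])
arm.line_to([*M,.20],rate=.08); arm.line_to([.40,-.2,.30],rate=.25); arm.line_to([.33,0.02,.30],rate=.3)
t=snap("top","B_top",(340,150,440,270),6); s=snap("side","B_side",(110,100,450,350),2.3); print(get_state()["clock"])
t2=snap("top","B2_top")
import pickle; pickle.dump((t,s),open("d6.pkl","wb"))
E
```

```text
[-0.21671327 -0.27219683 -0.27972664]
100.7583
```

View pics/B_top.png

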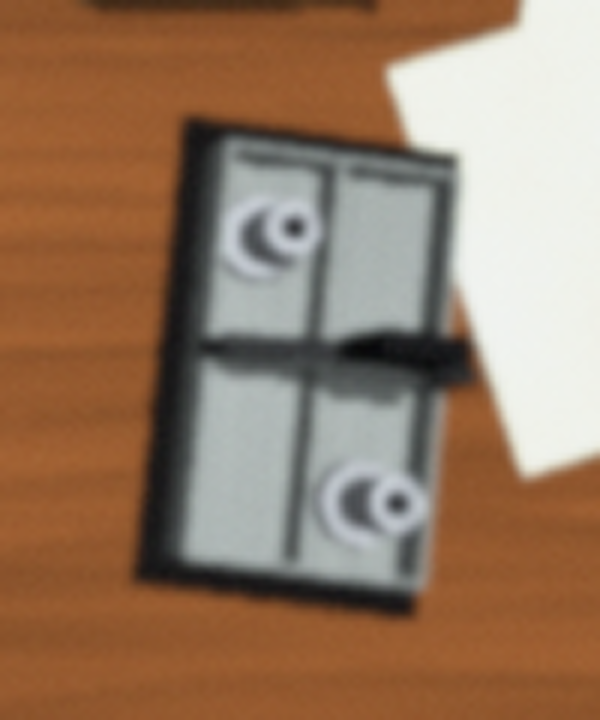

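View pics/B_side.png

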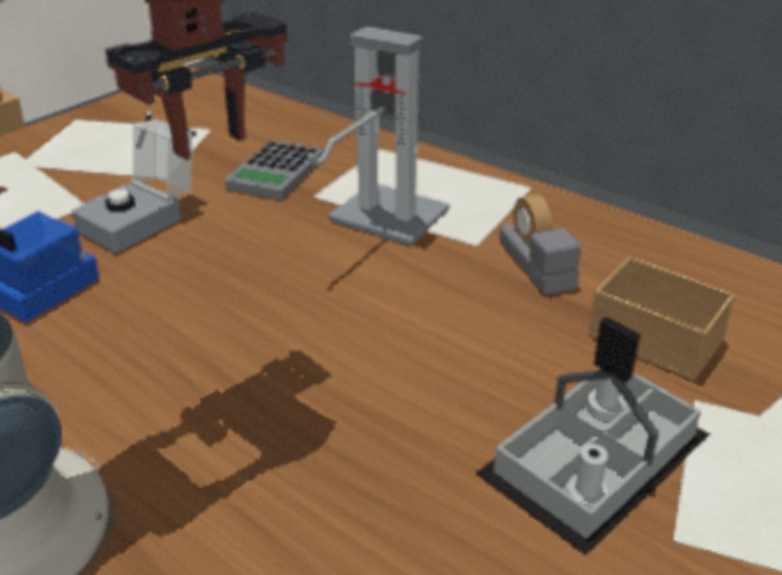

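```bash
python3 - <<'E'
from h import *
import pickle
np.set_printoptions(precision=4,suppress=True)
t,s=pickle.load(open("d6.pkl","rb"))
q=lambda p,z: onz(t,(340+p[0]/6-.5,150+p[1]/6-.5),z)
b=[q(p,.039) for p in((218,133),(455,160),(424,594),(178,562))]; m=[q(p,.004) for p in((188,118),(135,578),(413,614))]
print("basket",np.mean(b,0),[np.linalg.norm(b[i]-b[(i+1)%4]) for i in range(4)]); print("mat",(m[0]+m[2])/2)
for a,c in ((b[3],b[0]),(b[2],b[1]),(m[1],m[0])): d=c-a; print(np.degrees(np.arctan2(d[1],d[0])))
E
```

```text
basket [ 0.4704 -0.3959  0.039 ] [np.float64(0.11553016898655465), np.float64(0.20685328867200398), np.float64(0.11808932365828323), np.float64(0.20406452411977405)]
mat [ 0.4704 -0.3978  0.004 ]
-6.698266515097549
-5.99053978341833
-7.863669777821578
```

The basket stands within 2 mm of the mat's centre and within about 1.5° of its yaw. Now to close the guard: I'll check IK, then push the fin back over from behind in stages.

```bash
python3 - <<'E'
from h import *
np.set_printoptions(precision=2,suppress=True)
P=lambda rx,z: np.array([*(HINGE+rx*SX)[:2],z])
R=down(ST+np.pi/2)
hand.gripper_to(0,force=20)
arm.reach([.36,.25,.28],R)
arm.line_to(P(-.05,.28),rate=.25)
arm.line_to(P(.13,.25),rate=.2)
arm.line_to(P(.13,.113),rate=.12); print(get_state()["wrist_force"],get_state()["tcp_pos"])
def go(rxs,z):
    for rx in rxs:
        arm.line_to(P(rx,z),rate=.05); f=get_state()["wrist_force"]; print(round(rx,3),z,f)
        if np.linalg.norm(f)>9: return False
    return True
ok=go(np.arange(.12,.039,-.01),.113)
s=snap("side","C_side",(90,60,290,240),4); print(ok,get_state()["clock"])
E
```

```text
[-0.11 -0.08  0.29] [0.62 0.4  0.11]
0.12 0.113 [-0.74 -0.52 -0.18]
0.11 0.113 [-0.81  0.26 -0.93]
0.1 0.113 [ 0.25 -0.15  0.23]
0.09 0.113 [4.63 0.6  3.54]
0.08 0.113 [ 0.47  0.26 -0.93]
0.07 0.113 [ 0.37  0.39 -0.91]
0.06 0.113 [-1.   -0.35 -0.4 ]
0.05 0.113 [0.13 0.36 0.24]
0.04 0.113 [ 0.38  0.13 -0.75]
True 109.2333
```

View pics/C_side.png

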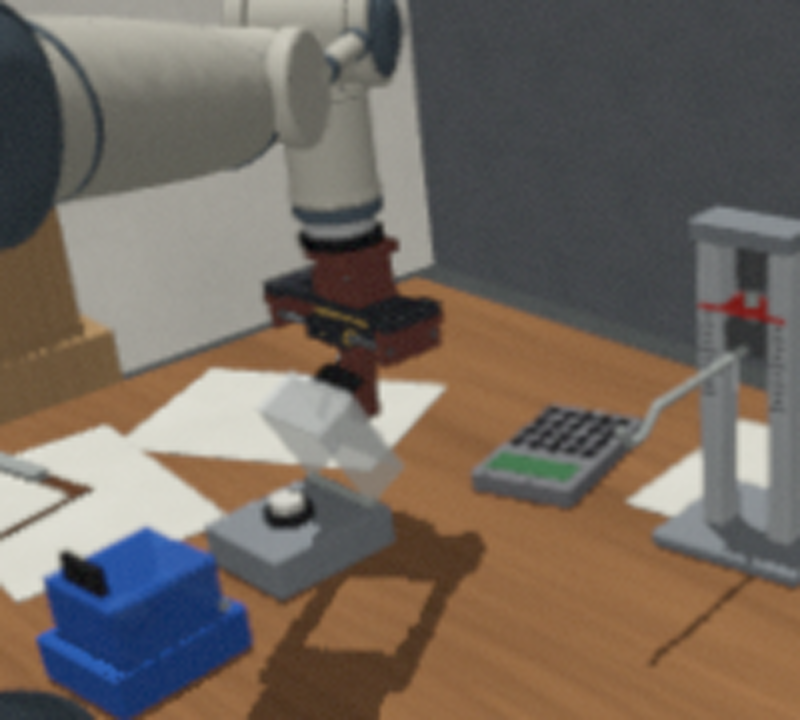

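```bash
python3 - <<'E'
from h import *
np.set_printoptions(precision=2,suppress=True)
P=lambda rx,z: np.array([*(HINGE+rx*SX)[:2],z])
def go(rxs,z):
    arm.line_to(P(rxs[0]+.014,z),rate=.08)
    for rx in rxs:
        arm.line_to(P(rx,z),rate=.05); f=get_state()["wrist_force"]; print(round(rx,3),z,f)
        if np.linalg.norm(f)>9: return False
    return True
arm.line_to(P(.05,.125),rate=.08)
ok=go(np.arange(.04,-.021,-.01),.148) and go([-.02,-.028,-.036,-.045],.138)
s=snap("side","D_side",(90,60,290,240),4)
print(ok,get_state()["clock"])
E
```

```text
0.04 0.148 [ 0.07 -0.32 -0.99]
0.03 0.148 [-0.51 -1.23  0.66]
0.02 0.148 [ 0.07 -0.18 -0.1 ]
0.01 0.148 [-0.05  0.14 -0.08]
-0.0 0.148 [ 1.06 -0.06  0.34]
-0.01 0.148 [0.28 0.01 0.52]
-0.02 0.148 [0.03 0.21 0.16]
-0.02 0.138 [-0.46 -0.25 -0.02]
-0.028 0.138 [-0.51  0.39  0.37]
-0.036 0.138 [-0.61  0.55  0.31]
-0.045 0.138 [ 0.85 -0.46  0.43]
True 114.35
```

View pics/D_side.png

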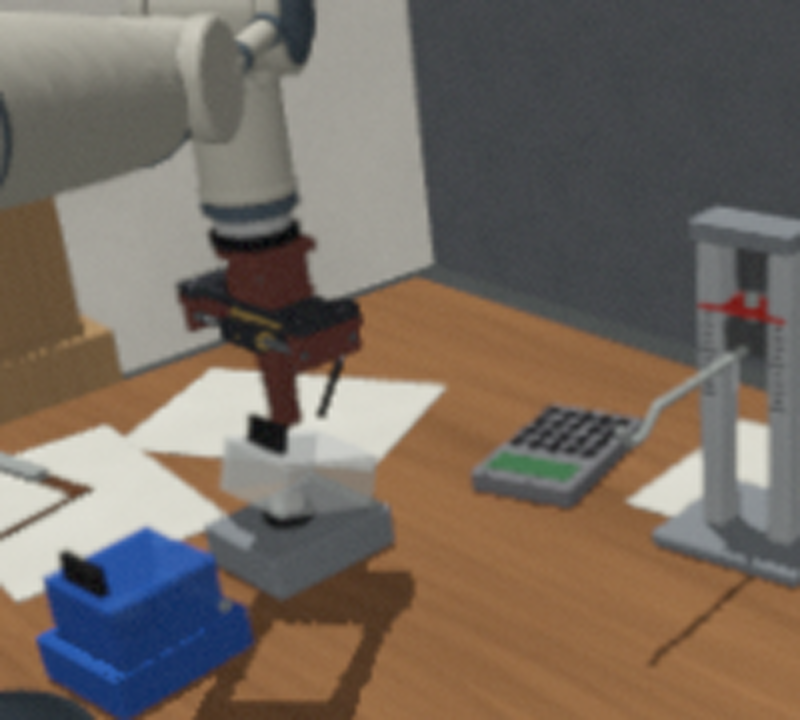

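The guard is down to about 15°. I'll finish pushing the fin back, then press its top lightly.

```bash
python3 - <<'E'
from h import *
np.set_printoptions(precision=2,suppress=True)
P=lambda rx,z: np.array([*(HINGE+rx*SX)[:2],z])
def go(rxs,z):
    arm.line_to(P(rxs[0]+.014,z),rate=.08)
    for rx in rxs:
        arm.line_to(P(rx,z),rate=.04); f=get_state()["wrist_force"]; print(round(rx,3),z,f)
        if np.linalg.norm(f)>6: return False
    return True
ok=go([-.045,-.052,-.06],.127) and go([-.06,-.065,-.07],.118)
arm.line_to(P(-.05,.13),rate=.08)
arm.line_to(P(-.06,.18),rate=.15); arm.line_to(P(-.088,.16),rate=.15)
z=.145
while z>.122:
    arm.line_to(P(-.088,z),rate=.03); f=np.mean([(arm.pause(.01),get_state()["wrist_force"][2])[1] for _ in range(5)]); print(round(z,4),round(f,2))
    if f>4: break
    z-=.002
s=snap("side","E_side",(90,60,290,240),4)
print(ok,get_state()["clock"],get_state()["tcp_pos"])
E
```

```text
-0.045 0.127 [-0.07 -0.41 -0.22]
-0.052 0.127 [ 0.24 -0.38 -0.63]
-0.06 0.127 [-0.31 -0.27  0.31]
-0.06 0.118 [0.57 1.13 0.58]
-0.065 0.118 [ 0.09 -0.05  0.1 ]
-0.07 0.118 [-0.29  0.01  1.18]
0.145 -0.16
0.143 0.27
0.141 0.25
0.139 -0.07
0.137 0.15
0.135 0.2
0.133 -0.12
0.131 0.23
0.129 -0.29
0.127 1.9
0.125 9.5
True 122.2833 [0.4  0.39 0.13]
```

View pics/E_side.png

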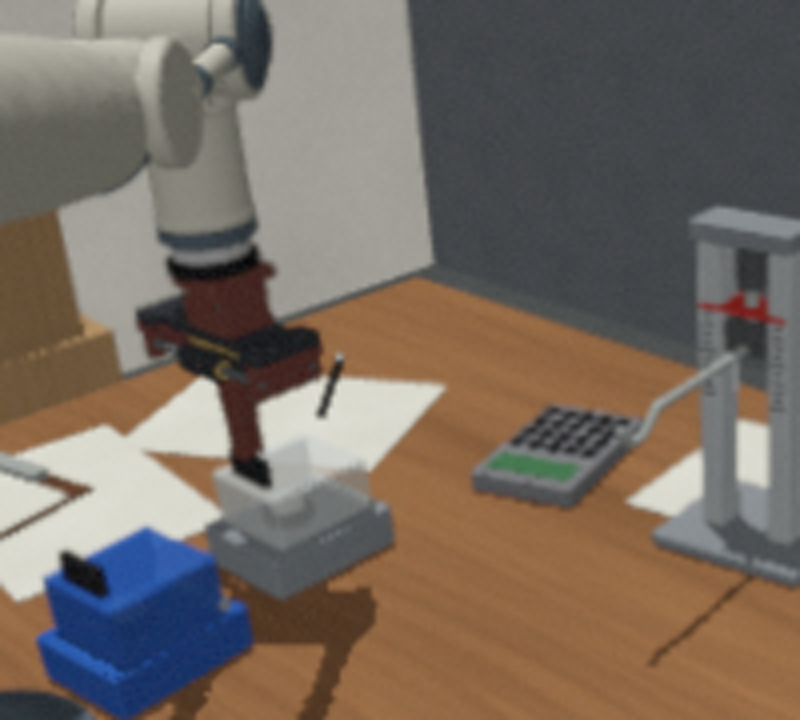

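The guard is shut: firm resistance builds at the expected fin-top height. Withdrawing and doing final checks.

```bash
python3 - <<'E'
from h import *
import pickle
P=lambda rx,z: np.array([*(HINGE+rx*SX)[:2],z])
arm.line_to(P(-.088,.22),rate=.12)
arm.line_to([.34,.10,.32],rate=.3)
arm.pause(.3)
t=snap("top","F_top"); s=snap("side","F_side",(100,90,440,340),2.3)
print(get_state()["wrist_force"],get_state()["clock"])
g=s["image"].max(2); m=np.zeros(g.shape,np.uint8); m[160:192,140:168]=g[160:192,140:168]<45
n,l,st,c=cv2.connectedComponentsWithStats(m); print(st[1:],c[1:])
a,b=pickle.load(open("d0.pkl","rb"))
d=np.abs(a["image"].astype(int)-t["image"]).max(2); 
for nm,(x0,y0,x1,y1) in dict(tape=(280,90,337,136),calc=(110,92,165,162),carton=(350,105,412,155),scale=(190,80,250,190)).items(): print(nm,(d[y0:y1,x0:x1]>40).sum())
E
```

```text
[0.17794243 0.21780666 0.77127716] 124.825
[[148 173   9   8  39]] [[152.35897436 176.53846154]]
tape 0
calc 0
carton 0
scale 0
```

View pics/F_top.png

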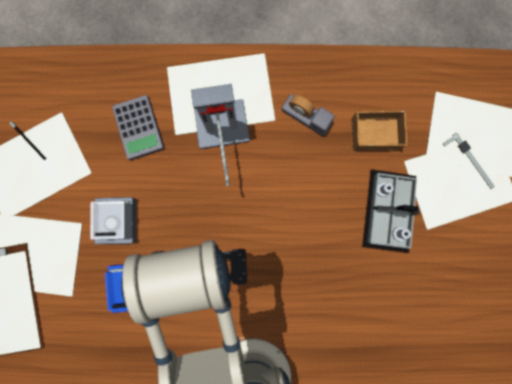

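View pics/F_side.png

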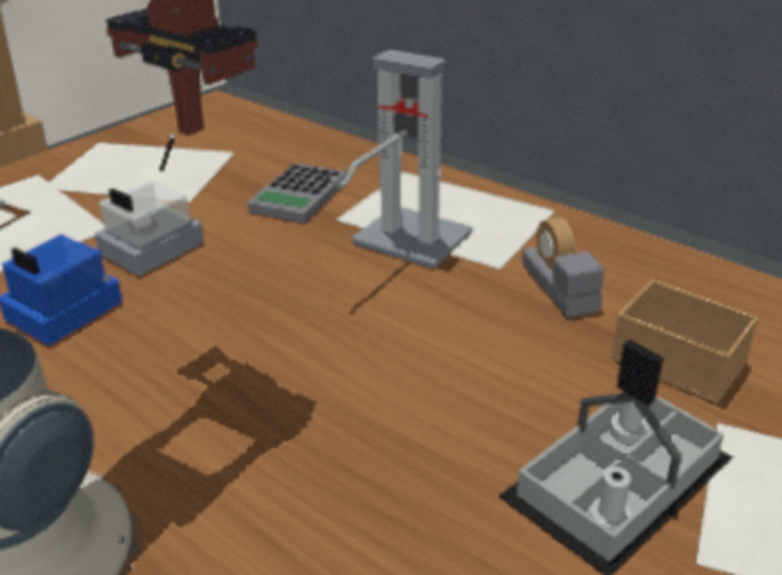

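The guard fin's pixels match the original closed picture exactly (152.36,176.54). The tape dispenser, calculator, carton and scale show no changed pixels, the basket stands on the mat with both bushings, and the arm is clear. Handing in.

```bash
python3 -c "
from h import *
workorder.sign_off(); print(get_state()['clock'])"
```

```text
the job is handed in; nothing more can be done
the job is handed in; nothing more can be done
```

The job is done and handed in at about 125 s of the 210 s allowed. Sign-off gave no verdict.

**What I did**
- Only two bushings were on the bench. Both went into diagonal cells of the basket.
- I hung the basket and let it down in small steps onto the spring. It sat unmoved for the 3 s I watched.
- With it still hanging, I opened the guard to its stop and let go. I pressed the button to its hard stop (about 12 N, held about 0.5 s), and it sprang back.
- I took the basket off the hook, stood it on the mat and closed the guard.

**Last checks**
- **Basket:** its centre is within 2 mm of the mat's centre and its yaw within about 1.5°. Both bushings are standing in it.
- **Guard:** the fin is on exactly the same pixels as in the first, closed picture.
- **Other things:** the top view shows no changed pixels at the tape dispenser, calculator, carton or scale. I only looked at the blue station; it seems unmoved.

**What went wrong or disagreed**
- **Jam on the guard:** my first push wedged the fingertips on its leaning front wall, reading 41 N upward (about 46 N total at the wrist). I backed off and pushed lower down. The contact was at the fingertips, not the gripper's body, and the wrist stayed well under its 120 N limit.
- **Side load on the hook:** while I was lowering the basket, the bail briefly took about 5 N sideways. I re-centred it, though about 3 N sideways was still there when I let go.
- **Basket turned:** once released, it turned about 18° on the hook and stayed there. I re-gripped it at that angle.
- **Pointer:** my numeric check of the pointer found no pixels. I judged that it had settled from the pictures and the basket's unchanged pose.

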